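# Set the flanges on the domes and shut up the case

### The arm

A 6-joint arm with a two-finger parallel gripper is mounted at the origin on the work surface. World frame = base frame: x ahead of the robot, y to its left, z up, the work surface at z = 0. Lengths are in m, angles in rad, forces in N, time in s.
With the tool pointing down it reaches from about 0.375 to 0.9 m from the base axis. Payload 3.1 kg.
Tool frame: the origin (TCP) lies midway between the tips of the shut fingers; the grasp point (between the pads) lies 19 mm behind it (manip.hold_point_z is the distance from the TCP to the grasp point, in m); z points along the fingers, y is the direction in which the jaws open and shut (so a half turn about z gives the same grasp; the last joint's range is limited). The gripper opens to 85 mm and grips with 20 to 120 N. Pads are 22 mm wide; open, the fingers measure 114 mm over their backs; the gripper's body (76 mm by 85 mm) begins 54 mm behind the grasp point. The pads swing forward as they close: fully open they stand 13 mm farther back than shut.
Start: joints at [-1.528, 0.527, 1.433, -0, 1.181, -0.178], TCP at [0.138, -0.61, 0.231] pointing down, gripper open.
Joint ranges: [-3.08, 3.08], [-0.75, 2.2], [0.22, 2.44], [-1.43, 4.57], [0, 2.65], [-2.85, 2.85]. Speed limits (rad/s): [2.79, 2.79, 3.14, 3.14, 3.14, 3.14].

### API

Orientations are given as a unit quaternion [x, y, z, w].
In Python, from station import manip gives the robot as it stands.
- The arm moves only by the tool drive_tool, never from a script. Its argument "motion" is one flat list of numbers, 7 for each row, row after row: the shift along the tool's x, y, z in mm, then the turn, a rotation vector about the tool's x, y, z in degrees, then the finger opening in mm, from 0 to 85.4. A call has 1 to 8 rows; each row is the pose to reach, as a shift and turn from the pose measured when the call began, along the tool's axes at that moment; what a row does not reach only later rows make up. A row lasts 1/8 s, in which the tool goes at most 62.5 mm and 10.7 degrees, less where a joint would pass 70% of its speed; a pose out of reach is approached as far as the arm can. A call with a gripper value outside its range is refused whole. The fingers move at their own pace and stop on an object; "force" is the grip in N (left out, the last holds). Time passes only in rows, so rows that repeat a pose let the fingers close. It gives the time, the measured TCP pose, the force and the opening at its end, in the units of the state.
- manip.sense(): the state, without advancing time (a new reading comes with each control period).
- manip.snapshot(name): name is "scene" or "top" or "wrist"; returns a dict with "color" (420x560x3 uint8, red, green, blue), "fx", "fy", "cx", "cy" (pixels), "k1" (the pictures are not rectified: a ray, as slopes to the right and down, at radius r is drawn at 1 + k1 r^2 times it, then the intrinsics apply), "view" (4x4, takes a point from world to camera coordinates). Camera axes: x right, y up, looking along -z (the intrinsics and any distortion apply to the point x, -y, -z); pixel columns grow to the right and rows downward; lengths in m; the calibration is good to about 2 mm. A picture is of the moment at which its call begins. There is no depth.
- manip.sign_off(): hands the job in, once; it reports no verdict.
The state is a dict: "t": time; "q": joint angles; "qd": joint speeds; "tau": joint torques, N m; "tcp_pos": TCP position; "tool_rot": TCP orientation; "force": force on the tool from outside, world axes, zero at the start; "ft_torque": the same for the moment, N m; "finger_gap": opening from 0.0 (shut) to 1.0 (fully open).
Only numpy, scipy, OpenCV 4.12 (cv2) and the standard library are available. Lean on these libraries where they do the work, as an engineer would, in place of code of your own. Each camera call takes 0.05 s, during which the arm holds its last target.

### The job

Take every brass flange out of the open tool case and balance each one, hub up and roughly level, on top of its own domed pipe cap so that its fluxed underside touches nothing else. Once the case is empty, shut its lid fully and then swing the hasp right over the catch until it lies flat; also hang the fittings caddy by its handle on the hook stand. Leave the flux jar and the copper elbow where they are.

Things in the scene. Friction and masses are not known exactly. Their poses are not given: they have to be found in the camera images.
- flange1: Brass pipe flange, 0.3-0.6 kg: flat plate 80 mm (x) by 50 mm (y), 12 mm thick, plain underside, round hub 32 mm across standing 20 mm above the plate's middle (32 mm high in all). Centre of mass about 10 mm above the underside. Origin: centre of the underside; z up through the hub. Starts flat, hub up, on the bed of the open case. All alike; two or three present.
- flange2: Brass pipe flange, 0.3-0.6 kg: flat plate 80 mm (x) by 50 mm (y), 12 mm thick, plain underside, round hub 32 mm across standing 20 mm above the plate's middle (32 mm high in all). Centre of mass about 10 mm above the underside. Origin: centre of the underside; z up through the hub. Starts flat, hub up, on the bed of the open case. All alike; two or three present.
- flange3: Brass pipe flange, 0.3-0.6 kg: flat plate 80 mm (x) by 50 mm (y), 12 mm thick, plain underside, round hub 32 mm across standing 20 mm above the plate's middle (32 mm high in all). Centre of mass about 10 mm above the underside. Origin: centre of the underside; z up through the hub. Starts flat, hub up, on the bed of the open case. All alike; two or three present.
- cap1: Dark steel domed pipe cap standing open end down on the bench, fixed: 110 mm across, straight wall 25 mm high and above it a half-sphere of radius 55 mm, top 80 mm above the bench. Origin: centre of its underside. Three alike.
- cap1_top (a point): Topmost point of the dome of cap1, 80 mm above the bench.
- cap2: Dark steel domed pipe cap standing open end down on the bench, fixed: 110 mm across, straight wall 25 mm high and above it a half-sphere of radius 55 mm, top 80 mm above the bench. Origin: centre of its underside. Three alike.
- cap2_top (a point): Topmost point of the dome of cap2, 80 mm above the bench.
- cap3: Dark steel domed pipe cap standing open end down on the bench, fixed: 110 mm across, straight wall 25 mm high and above it a half-sphere of radius 55 mm, top 80 mm above the bench. Origin: centre of its underside. Three alike.
- cap3_top (a point): Topmost point of the dome of cap3, 80 mm above the bench.
- case: Black tool case, fixed, 210 mm deep (its x, away from the robot), 330 mm wide (its y), 60 mm high, walls 6 mm. Its rubber bed, under the flanges, is 18 mm above the bench. Origin: centre of its underside. The lid's hinge runs along its far (+x) rim; the hasp is at the middle of its near (-x) side.
- lid (a joint): Angle of the case's lid in rad: 0 shut, about 1.57 upright, stops at 1.95 leaning back. The hinge is stiff enough that the lid stays where it is near upright; pushed forward below roughly 1.1 it falls shut by its own 0.35 kg. Starts standing open.
- lid_hinge (a point): Middle of the lid's hinge line, 60 mm above the bench, 105 mm behind the case's centre; the hinge axis is the case's y axis.
- lid_edge (a point): Middle of the lid's free edge, 210 mm from the hinge; the lid is a slab 330 mm wide and about 15 mm thick (up to 20 mm at two ribs on its outer face), with a small steel catch loop on its outer face in the middle, near the free edge.
- hasp (a joint): Angle of the steel hasp in rad: 0 is folded flat over the catch on the shut lid, 1.57 standing upright, up to 2.4 leaning out towards the robot. It has a light friction hinge and stays where it is left (about 1 N at the tip moves it). Starts leaning out, off the catch.
- hasp_hinge (a point): Middle of the hasp's hinge pin, 80 mm above the bench, 110 mm in front of the case's centre; the axis is the case's y axis.
- hasp_tip (a point): Middle of the hasp's free end, 80 mm from the pin; the hasp is a slotted plate 40 mm wide, 4 mm thick.
- caddy: Aluminium fittings caddy, 0.25 kg: open box 80 mm (x) by 120 mm (y) by 45 mm high, with a steel arch handle in its y-z plane: round bar 8 mm thick, level part 96 mm long along y, 120 mm above the underside, on uprights at y = +-56 mm; clear opening under the bar 70 mm high, 104 mm wide. Origin: centre of the underside. Starts upright on the bench.
- caddy_handle (a point): Middle of the caddy's handle bar (bar axis), 120 mm above its underside.
- hook: Hook stand, fixed: flat foot 100 mm square and a square post 18 mm thick and 210 mm high, from which a round arm 10 mm thick sticks out along the stand's -x at 200 mm height for 85 mm, then turns up to a tip. Origin: bottom of the post.
- hook_seat (a point): Where the handle should hang: top of the hook's level arm, 60 mm out from the post's axis and 205 mm above the bench.
- hook_tip (a point): Centre of the round end of the upturned hook tip, 97 mm out from the post's axis and 220 mm high (5 mm radius).
- flux_jar: Flux jar, 42 mm across and 55 mm high, white cap, standing among the pipe caps. Loose; not part of the job. Origin: centre of its underside.
- elbow: Copper pipe elbow lying on the bench, legs about 60 mm, 28 mm thick. Loose; not part of the job. Origin: where its legs meet, at the underside.

How it is judged:
On the way, in this order (a step that is already met when the one before it is completed fails the run):
1. the case is empty and its lid is shut (value of joint lid below 0.06 rad and horizontal distance between each of flange1, flange2, flange3 and case above 0.13 m), for 0.2 s.
2. then the hasp is swung over the catch (value of joint hasp below 0.15 rad and value of joint lid below 0.06 rad), for 0.2 s.
At the end, for the whole second after the job is handed in: Each flange still, hub up, on its own cap: within 18 mm of the dome's top sideways, -4 to 8 mm in height, tilted under 0.25 rad; lid under 0.06 rad, hasp under 0.15 rad; caddy hangs (gentle sway under 0.3 m/s allowed), handle within 40 mm of the hook's seat and above the arm, tilted under 0.35 rad (all of step 2 and ((horizontal distance between flange1 and cap1_top below 0.018 m and z of flange1 in the frame of cap1_top between -0.004 and 0.008 m) or (horizontal distance between flange1 and cap2_top below 0.018 m and z of flange1 in the frame of cap2_top between -0.004 and 0.008 m) or (horizontal distance between flange1 and cap3_top below 0.018 m and z of flange1 in the frame of cap3_top between -0.004 and 0.008 m)) and angle between each of flange1, flange2, flange3's own z axis and vertical below 0.25 rad and linear speed of each of flange1, flange2, flange3 below 0.03 m/s and ((horizontal distance between flange2 and cap1_top below 0.018 m and z of flange2 in the frame of cap1_top between -0.004 and 0.008 m) or (horizontal distance between flange2 and cap2_top below 0.018 m and z of flange2 in the frame of cap2_top between -0.004 and 0.008 m) or (horizontal distance between flange2 and cap3_top below 0.018 m and z of flange2 in the frame of cap3_top between -0.004 and 0.008 m)) and ((horizontal distance between flange3 and cap1_top below 0.018 m and z of flange3 in the frame of cap1_top between -0.004 and 0.008 m) or (horizontal distance between flange3 and cap2_top below 0.018 m and z of flange3 in the frame of cap2_top between -0.004 and 0.008 m) or (horizontal distance between flange3 and cap3_top below 0.018 m and z of flange3 in the frame of cap3_top between -0.004 and 0.008 m)) and distance between caddy_handle and hook_seat below 0.04 m and z of caddy_handle in the frame of hook above 0.202 m and angle between caddy's own z axis and vertical below 0.35 rad and linear speed of caddy below 0.3 m/s); the robot touches nothing.
It fails at once if the flux jar is knocked over or shoved away (over 50 mm) (distance of flux_jar from where it was at the start of the episode above 0.05 m or angle between flux_jar's own z axis and vertical above 0.6 rad).
It fails at once if the elbow is knocked over or shoved away (over 50 mm) (distance of elbow from where it was at the start of the episode above 0.05 m or angle between elbow's own z axis and vertical above 0.6 rad).
Of flange1, flange2, flange3 only 2 to 3 are there at a start; the rules pass over those that are not, and their reading is None.
At some moment in a run one of caddy may be knocked a few centimetres aside while the robot is not near it.
Once in a run the grip may slacken for a moment while it holds something.
It also fails if it takes over 210 s, if anything falls off the work surface, if the arm or the gripper's body presses on something with over 40 N, if the wrist force passes 120 N, or if a joint passes its speed limit or range.

## Working session

There is one attempt and no reset: what is moved stays moved. The work goes in short steps, Python scripts to look and compute and a tool call to move; the robot and the scene stay as the last step left them, time stands still between calls to the robot, and variables do not carry over. Pictures are saved under pics/ and viewed, and the job is handed in when it is done.

Besides the shell and the picture viewer there is one more tool, called after "Emit:" by a JSON object that holds its "fn" and its "kwargs". drive_tool: Moves the arm, as the interface text tells. Its arguments: {"type":"object","properties":{"motion":{"type":"array","items":{"type":"number"}},"force":{"type":"number"}},"required":["motion"]}

```bash
ls; mkdir -p pics; cat > h.py <<'E'
import numpy as np, cv2
from station import manip
from scipy.spatial.transform import Rotation as R
def snap(n,f):
    s=manip.snapshot(n); cv2.imwrite('pics/'+f,s['color'][:,:,::-1]); np.savez('pics/'+f+'.npz',**{k:s[k] for k in s}); return s
def load(f): 
    d=np.load('pics/'+f+'.npz'); return {k:d[k] for k in d}
def proj(s,P):
    P=np.atleast_2d(P); V=np.array(s['view']); c=P@V[:3,:3].T+V[:3,3]
    a=c[:,0]/-c[:,2]; b=-c[:,1]/-c[:,2]; k=1+s['k1']*(a*a+b*b)
    return np.c_[s['cx']+s['fx']*a*k, s['cy']+s['fy']*b*k]
def ray(s,u,v):
    V=np.array(s['view']); x=(u-s['cx'])/s['fx'];y=(v-s['cy'])/s['fy']
    a,b=x,y
    for _ in range(20):
        k=1+s['k1']*(a*a+b*b); a,b=x/k,y/k
    d=V[:3,:3].T@np.array([a,-b,-1]); o=-V[:3,:3].T@V[:3,3]; return o,d
def atz(s,u,v,z):
    o,d=ray(s,u,v); return o+d*(z-o[2])/d[2]
def st():
    s=manip.sense(); print('t',round(s['t'],2),'tcp',np.round(s['tcp_pos'],4),'q',np.round(s['tool_rot'],4),'F',np.round(s['force'],1),'gap',round(s['finger_gap'],3),'j',np.round(s['q'],2)); return s
def rel(p,yaw=None,s=None):
    """rel shift in tool axes mm, and rotvec deg, to reach TCP p with tool down, jaw axis (tool y) along world heading yaw"""
    s=s or manip.sense(); r=R.from_quat(s['tool_rot']); 
    d=r.inv().apply(np.array(p)-s['tcp_pos'])*1000
    out=[np.round(d,1)]
    if yaw is not None:
        best=None
        for k in (0,np.pi):
            y=np.array([np.cos(yaw+k),np.sin(yaw+k),0]); z=np.array([0,0,-1.]); x=np.cross(y,z)
            t=R.from_matrix(np.c_[x,y,z]); rv=(r.inv()*t).as_rotvec(degrees=True)
            if best is None or np.linalg.norm(rv)<np.linalg.norm(best): best=rv
        out.append(np.round(best,1))
    print(*out); return out
E
python3 - <<'E'
from h import *
st(); print(manip.hold_point_z)
for n in ('scene','top','wrist'):
    s=snap(n,n+'0.png'); V=np.array(s['view']); print(n,s['fx'],s['k1'],-V[:3,:3].T@V[:3,3],V[2,:3])
E
```

```text
pics
t 0.0 tcp [ 0.1375 -0.609   0.2303] q [ 9.939e-01  1.107e-01  1.000e-04 -1.100e-03] F [-0.2  0.7  0.6] gap 0.999 j [-1.53  0.53  1.43 -0.    1.18 -0.18]
0.0187
scene 393.8898962737398 -0.08170617298302962 [1.10021203 0.34994246 0.84859256] [0.59592994 0.38432906 0.70509481]
top 459.08801919445796 0.038402641917697225 [0.42395104 0.01567509 1.3873362 ] [-0.08860766  0.02998618  0.99561514]
wrist 333.0344892897552 -0.02145709476874561 [ 0.2052065  -0.59320939  0.37429554] [0.26785449 0.05850989 0.96168111]
```

View pics/scene0.png

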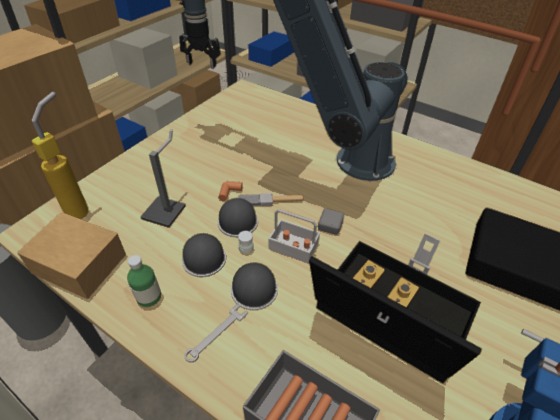

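View pics/top0.png

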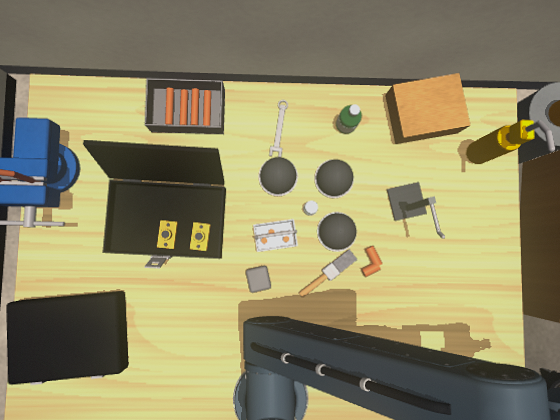

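View pics/wrist0.png

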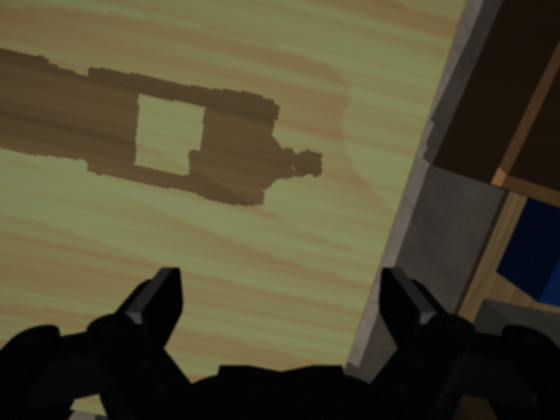

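The top view shows two flanges in the case at (167,235) and (200,236), domes at (278,176), (334,179) and (337,231), the jar at (311,208), the caddy at (275,236), the hook foot at (406,201), the elbow at (372,261) and the hasp at (158,260). I'll enlarge it next.

```bash
python3 - <<'E'
from h import *
im=cv2.imread('pics/top0.png')
def crop(x0,y0,x1,y1,k,f): cv2.imwrite('pics/'+f,cv2.resize(im[y0:y1,x0:x1],None,fx=k,fy=k,interpolation=cv2.INTER_CUBIC))
crop(80,130,240,280,5,'c1.png'); crop(240,150,460,300,3.6,'c2.png')
E
```

```text
(no output)
```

View pics/c1.png

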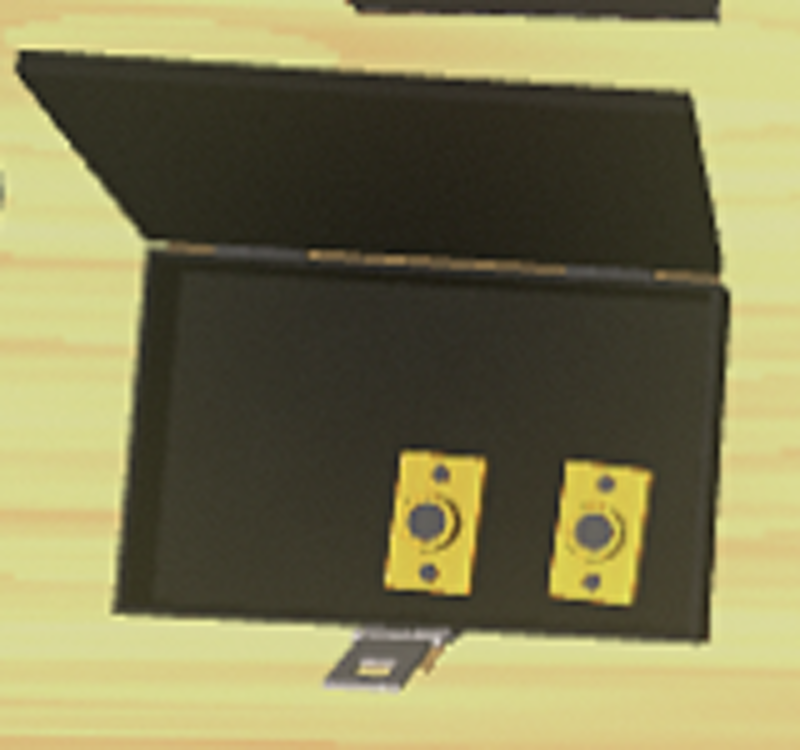

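View pics/c2.png

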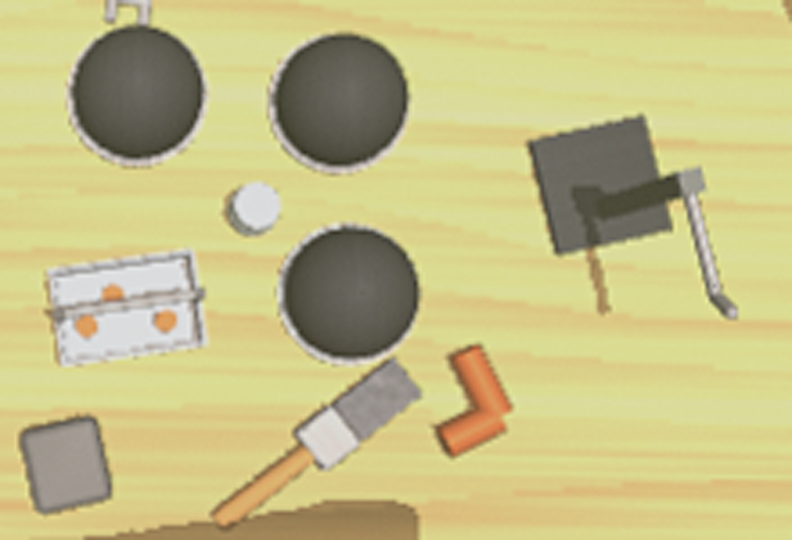

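```bash
python3 - <<'E'
from h import *
from scipy.optimize import minimize,least_squares
s=load('top0.png')
px=lambda p,x0,y0,k:((p[0]+.5)/k-.5+x0,(p[1]+.5)/k-.5+y0)
for n,c in dict(A=[(400,452),(486,457),(472,597),(386,588)],B=[(565,460),(652,468),(636,605),(548,600)]).items():
    w=np.array([atz(s,*px(p,80,130,5),.030) for p in c]); print(n,w.mean(0)[:2].round(4), np.degrees(np.arctan2(*(w[0]+w[1]-w[2]-w[3])[[1,0]])).round(1), np.linalg.norm(w[0]-w[3]).round(3),np.linalg.norm(w[0]-w[1]).round(3))
w=np.array([atz(s,*px(p,80,130,5),.06) for p in [(115,612),(708,640),(728,290),(147,250)]]); print('case',w.round(3)[:,:2],w.mean(0).round(4),np.linalg.norm(w[0]-w[1]),np.linalg.norm(w[1]-w[2]))
w=np.array([atz(s,*px(p,80,130,5),.27) for p in [(18,52),(690,92)]]);print('lid edge',w.round(3))
th=np.linspace(0,2*np.pi,60)
def hullpts(x,y):
    P=[[x+.055*np.cos(t),y+.055*np.sin(t),z] for t in th for z in (0,.025)]
    P+=[[x+.055*np.cos(e)*np.cos(t),y+.055*np.cos(e)*np.sin(t),.025+.055*np.sin(e)] for t in th for e in np.linspace(.05,1.5,12)]
    return np.array(P)
im=cv2.imread('pics/top0.png'); g=im.max(2)
for n in('top','scene'):
  s=load(n+'0.png'); im=cv2.imread(f'pics/{n}0.png'); g=(im.max(2)<100).astype(np.uint8)
  for guess in [(0.52,-.03),(0.52,-.19),(0.37,-.19)] if 0 else [tuple(atz(load('top0.png'),u,v,.03)[:2]) for u,v in [(278,176),(334,179),(337,231)]]:
    def cost(p):
        m=np.zeros(g.shape,np.uint8); h=cv2.convexHull((proj(s,hullpts(*p))*16).astype(np.int32)); cv2.fillConvexPoly(m,h,1,shift=4)
        x0,y0=(proj(s,[[*guess,.03]])[0]-34).astype(int); a=g[max(y0,0):y0+68,x0:x0+68]; b=m[max(y0,0):y0+68,x0:x0+68]
        return float((a!=b).sum())
    r=min((minimize(cost,np.array(guess)+d,method='Nelder-Mead',options=dict(initial_simplex=np.array(guess)+d+np.array([[0,0],[.01,0],[0,.01]]))) for d in ([0,0],[.004,-.004],[-.004,.004])),key=lambda r:r.fun)
    print(n,np.round(guess,3),r.x.round(4),r.fun)
s=load('top0.png')
for nm,p,z in [('post top',(692,180),.21),('hooktip',(730,312),.22),('foot',(600,186),.0),('h1',(55,314),.12),('h2',(200,294),.12),('jar',(255,207),.055),('elbow',(490,405),.02)]:
    print(nm,atz(s,*px(p,240,150,3.6),z).round(4))
E
```

```text
A [0.4667 0.31  ] -3.4 0.08 0.05
B [0.4628 0.2145] -4.8 0.082 0.051
case [[0.412 0.481]
 [0.402 0.147]
 [0.604 0.141]
 [0.619 0.474]] [0.5095 0.3106 0.06  ] 0.33400875341570413 0.20231609776614462
lid edge [[0.684 0.467 0.27 ]
 [0.673 0.143 0.27 ]]
top [ 0.647 -0.012] [ 0.6506 -0.0093] 285.0
top [ 0.642 -0.18 ] [ 0.6484 -0.1825] 261.0
top [ 0.486 -0.19 ] [ 0.4864 -0.1906] 249.0
scene [ 0.647 -0.012] [ 0.6516 -0.0119] 208.0
scene [ 0.642 -0.18 ] [ 0.6473 -0.1853] 590.0
scene [ 0.486 -0.19 ] [ 0.4835 -0.1943] 408.0
post top [ 0.5642 -0.4091  0.21  ]
hooktip [ 0.4692 -0.4315  0.22  ]
foot [ 0.5824 -0.4064  0.    ]
h1 [0.4612 0.0502 0.12  ]
h2 [ 0.4787 -0.0605  0.12  ]
jar [ 0.553 -0.108  0.055]
elbow [ 0.3961 -0.3079  0.02  ]
```

```bash
cat > dome.py <<'E'
from h import *
from scipy.optimize import least_squares
th=np.linspace(0,2*np.pi,120)
def hullpts(x,y):
    P=[[x+.055*np.cos(t),y+.055*np.sin(t),z] for t in th for z in (0,.025)]
    P+=[[x+.055*np.cos(e)*np.cos(t),y+.055*np.cos(e)*np.sin(t),.025+.055*np.sin(e)] for t in th for e in np.linspace(.05,1.5,12)]
    return np.array(P)
def fit(s,ext,g):
    def f(p):
        q=proj(s,hullpts(*p)); return np.r_[q[:,0].min(),q[:,0].max(),q[:,1].min(),q[:,1].max()]-ext
    r=least_squares(f,g,diff_step=1e-3); return r.x,r.fun
E
python3 - <<'E'
from dome import *
s=load('top0.png')
for e,g in [((69,205,26,165),(.65,-.01)),((272,408,33,172),(.645,-.18)),((281,419,224,363),(.486,-.19))]:
    e=np.array(e,float); e[:2]=(e[:2]+.5)/3.6-.5+240; e[2:]=(e[2:]+.5)/3.6-.5+150
    print(fit(s,e,g))
s=load('scene0.png'); im=cv2.imread('pics/scene0.png')
cv2.imwrite('pics/c3.png',cv2.resize(im[170:320,130:320],None,fx=4,fy=4,interpolation=cv2.INTER_CUBIC))
E
```

```text
(array([ 0.64820874, -0.01111325]), array([ 0.53545672, -0.53846209,  0.45853115, -0.46058571]))
(array([ 0.64622605, -0.18170673]), array([ 0.0708845 , -0.07032912,  0.5328165 , -0.5388518 ]))
(array([ 0.48585337, -0.19137451]), array([ 0.125765  , -0.12440218,  0.79522147, -0.79829565]))
```

View pics/c3.png

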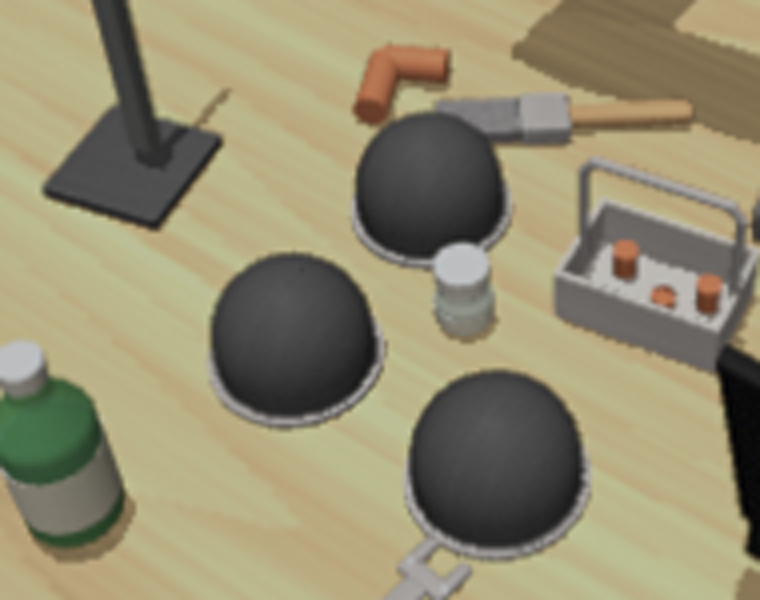

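```bash
python3 - <<'E'
from dome import *
s=load('scene0.png')
for e,g in [((408,589,370,557),(.65,-.01)),((208,385,252,425),(.645,-.18)),((353,511,111,267),(.486,-.19))]:
    e=np.array(e,float); e[:2]=(e[:2]+.5)/4-.5+130; e[2:]=(e[2:]+.5)/4-.5+170
    print(fit(s,e,g))
# grasp A approach
for nm,p,z in [('A',(0.4667,.31),.2),('B',(0.4628,.2145),.2)]:
    rel([*p,z],np.pi/2)
E
```

```text
(array([ 0.65432606, -0.00737577]), array([ 0.61576863, -0.6192584 ,  0.17027475, -0.0984091 ]))
(array([ 0.65120232, -0.17820057]), array([ 0.96653474, -0.99345672,  0.26695479, -0.14973351]))
(array([ 0.48973592, -0.1885379 ]), array([ 0.76422129, -0.77960186,  0.26783012, -0.1707627 ]))
[ 523.3 -824.2   32.1] [-0.1 -0.  12.7]
[ 498.5 -731.9   31.9] [-0.1 -0.  12.7]
```

```bash
python3 - <<'E'
from h import *
for p in [(.36,-.36,.33),(.44,0,.33),(.463,.2145,.2)]: rel(p,np.pi/2)
E
```

```text
[ 271.9 -194.3  -99.1] [-0.1 -0.  12.7]
[ 429.1 -527.8  -98.5] [-0.1 -0.  12.7]
[ 498.7 -731.8   31.9] [-0.1 -0.  12.7]
```

Emit:
{"fn": "drive_tool", "kwargs": {"motion": [50,-30,-70,0,0,6,45,272,-194,-99,0,0,12.7,45,272,-194,-99,0,0,12.7,45,272,-194,-99,0,0,12.7,45,272,-194,-99,0,0,12.7,45,429,-528,-99,0,0,12.7,45,429,-528,-99,0,0,12.7,45,429,-528,-99,0,0,12.7,45], "force": 50}}

```text
t: 1.15
tcp_pos: [0.3795, -0.2136, 0.3257]
tool_rot: [1.0, -0.0, 0.0, -0.001]
force: [0.8, -1.0, -0.4]
finger_gap: 0.526
```

```bash
python3 - <<'E'
from h import *
st()
for p in [(.44,0,.33),(.463,.2145,.2)]: rel(p,np.pi/2)
E
```

```text
t 1.15 tcp [ 0.3795 -0.2136  0.3257] q [ 1.e+00 -2.e-04  1.e-04 -1.e-03] F [ 0.8 -1.  -0.4] gap 0.526 j [-0.77  0.15  1.75  0.    1.25  0.8 ]
[  60.4 -213.7   -3.9] [-0.1 -0.  -0. ]
[  83.3 -427.9  126.5] [-0.1 -0.  -0. ]
```

Emit:
{"fn": "drive_tool", "kwargs": {"motion": [60,-214,-4,0,0,0,45,60,-214,-4,0,0,0,45,60,-214,-4,0,0,0,45,60,-214,-4,0,0,0,45,83,-428,96,0,0,0,45,83,-428,96,0,0,0,45,83,-428,96,0,0,0,45,83,-428,96,0,0,0,45]}}

```text
t: 2.15
tcp_pos: [0.4622, 0.2166, 0.2293]
tool_rot: [1.0, 0.0, -0.0, -0.001]
force: [1.4, -0.6, -0.0]
finger_gap: 0.525
```

Emit:
{"fn": "drive_tool", "kwargs": {"motion": [0,0,0,0,0,0,45,0,0,0,0,0,0,45]}}

```text
t: 2.4
tcp_pos: [0.4619, 0.2164, 0.2292]
tool_rot: [1.0, 0.001, -0.001, -0.001]
force: [-0.5, -0.0, -0.0]
finger_gap: 0.522
```

```bash
python3 - <<'E'
from h import *
st(); rel((.463,.2145,.2),np.pi/2)
s=snap('wrist','w1.png'); 
print(proj(s,[(.4628,.2145,.05),(.4667,.31,.05)]))
s=snap('top','t1.png')
E
```

```text
t 2.4 tcp [0.4619 0.2164 0.2292] q [ 1.e+00  8.e-04 -7.e-04 -5.e-04] F [-0.5 -0.  -0. ] gap 0.522 j [0.22 0.38 1.72 0.   1.05 1.79]
[ 1.1  1.9 29.2] [-0.1  0.1  0.1]
[[283.26344613 190.45516507]
 [186.57573506 186.39233029]]
```

View pics/w1.png

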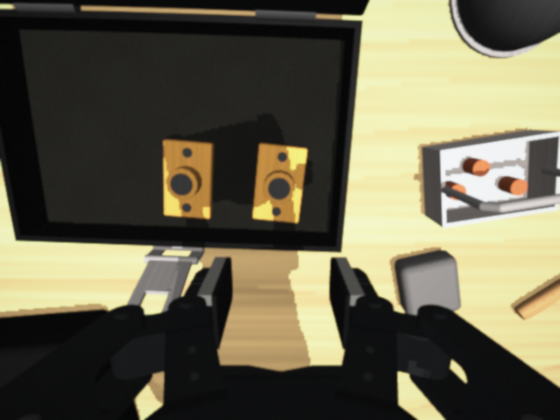

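The wrist view shows the hub tops at (279,187) and (182,184), about 3–4 mm from where the top view put them. I'll use the mean, descend and grip.

Emit:
{"fn": "drive_tool", "kwargs": {"motion": [3,0,60,0,0,0,48,3,0,120,0,0,0,48,3,0,160,0,0,0,48,3,0,185,0,0,0,48,3,0,197,0,0,0,48,3,0,197,0,0,0,48]}}

```text
t: 3.25
tcp_pos: [0.466, 0.2152, 0.0331]
tool_rot: [1.0, -0.001, 0.0, -0.001]
force: [0.1, -0.0, -0.8]
finger_gap: 0.559
```

Emit:
{"fn": "drive_tool", "kwargs": {"motion": [0,0,0,0,0,0,25,0,0,0,0,0,0,20,0,0,0,0,0,0,20,0,0,0,0,0,0,20], "force": 60}}

```text
t: 3.75
tcp_pos: [0.4672, 0.2156, 0.0348]
tool_rot: [1.0, -0.001, 0.002, -0.001]
force: [-0.8, 1.1, 6.0]
finger_gap: 0.348
```

```bash
python3 - <<'E'
from h import *
st()
s=snap('wrist','w2.png')
E
```

```text
t 3.75 tcp [0.4672 0.2156 0.0348] q [ 1.     -0.001   0.0019 -0.0012] F [-0.8  1.1  6. ] gap 0.348 j [0.21 0.71 1.85 0.   0.58 1.78]
```

View pics/w2.png

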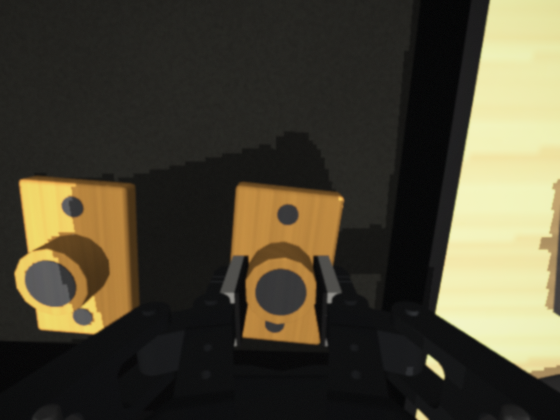

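Gripped: the fingers stopped on the hub at a gap of 0.35. Lifting now.

Emit:
{"fn": "drive_tool", "kwargs": {"motion": [0,0,-20,0,0,0,20,0,0,-60,0,0,0,20,0,0,-120,0,0,0,20,0,0,-180,0,0,0,20,0,0,-215,0,0,0,20,0,0,-215,0,0,0,20]}}

```text
t: 4.55
tcp_pos: [0.4676, 0.2153, 0.2523]
tool_rot: [1.0, -0.001, 0.005, -0.002]
force: [-0.0, -0.9, -5.0]
finger_gap: 0.345
```

```bash
python3 - <<'E'
from h import *
a=st()
s=snap('wrist','w3.png'); r=R.from_quat(a['tool_rot'])
print(proj(s,a['tcp_pos']+r.apply([[0,0,-.015],[0,0,-.0],[0.01,0,-.015]])))
rel((.649,-.18,.25),np.pi/2)
E
```

```text
t 4.55 tcp [0.4676 0.2153 0.2523] q [ 1.0e+00 -8.0e-04  5.4e-03 -1.8e-03] F [-0.  -0.9 -5. ] gap 0.345 j [0.21 0.35 1.69 0.   1.09 1.79]
[[282.21929027 286.77957674]
 [282.0563679  271.40160723]
 [282.26759853 265.41642772]]
[ 1.838e+02  3.946e+02 -1.000e-01] [-0.1 -0.3 -0.1]
```

View pics/w3.png

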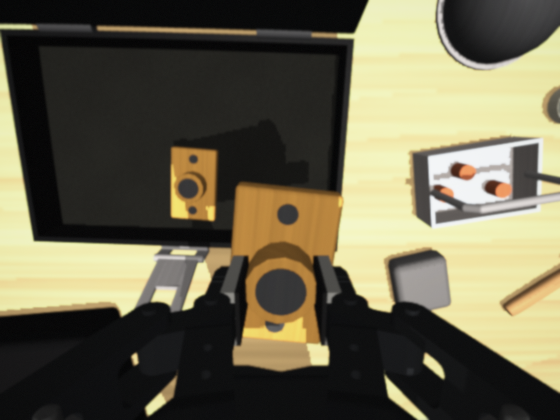

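The flange is held level, with the hub top at (281,290), about 1.5 mm behind the TCP. Moving over dome 2.

Emit:
{"fn": "drive_tool", "kwargs": {"motion": [90,190,-20,0,0,0,20,90,190,-20,0,0,0,20,90,190,-20,0,0,0,20,90,190,-20,0,0,0,20,183,395,30,0,0,0,20,183,395,30,0,0,0,20,183,395,30,0,0,0,20,183,395,30,0,0,0,20]}}

```text
t: 5.6
tcp_pos: [0.6472, -0.1818, 0.2153]
tool_rot: [1.0, -0.001, -0.001, -0.003]
force: [0.5, 0.6, -4.6]
finger_gap: 0.347
```

Emit:
{"fn": "drive_tool", "kwargs": {"motion": [0,0,0,0,0,0,20,0,0,0,0,0,0,20]}}

```text
t: 5.85
tcp_pos: [0.645, -0.1803, 0.2117]
tool_rot: [1.0, -0.002, -0.004, -0.005]
force: [-0.6, 1.1, -4.9]
finger_gap: 0.352
```

```bash
python3 - <<'E'
from h import *
a=st(); rel((.6505,-.18,.2),np.pi/2)
s=snap('wrist','w4.png'); snap('top','t4.png'); s2=snap('scene','s4.png')
print(proj(s,[(.649,-.18,.08),(.6487,-.180,.025),(.651,-.009,.08),(.651,-.009,.025)]))
im=cv2.imread('pics/s4.png'); cv2.imwrite('pics/c4.png',cv2.resize(im[170:320,130:320],None,fx=4,fy=4,interpolation=cv2.INTER_CUBIC))
E
```

```text
t 5.85 tcp [ 0.645  -0.1803  0.2117] q [ 1.     -0.0016 -0.004  -0.0046] F [-0.6  1.1 -4.9] gap 0.352 j [-0.44  0.61  1.32  0.01  1.22  1.13]
[ 5.6 -0.2 11.7] [-0.5  0.5 -0.2]
[[282.42651485 197.45507096]
 [282.61523767 184.8968315 ]
 [ 83.18804485 195.39301878]
 [114.2640369  182.95538043]]
```

View pics/w4.png

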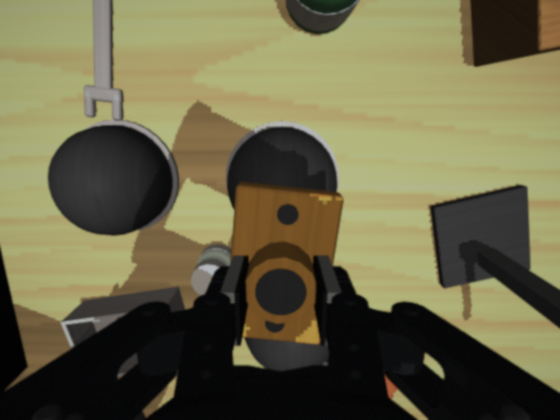

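View pics/c4.png

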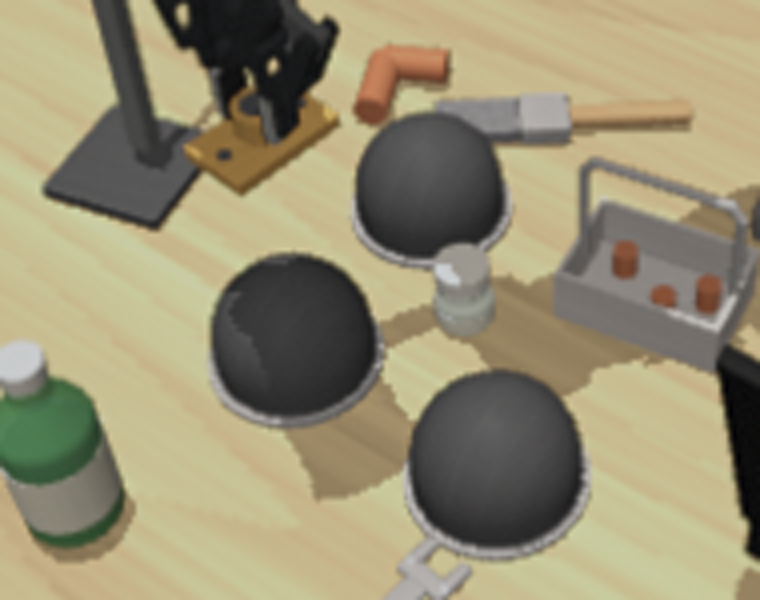

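View pics/t4.png

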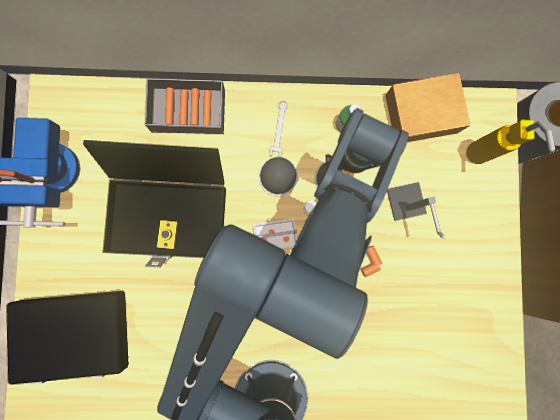

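```bash
python3 - <<'E'
from dome import *
s=load('w4.png')
print(fit(s,np.array([48,180,120,236.]),(.65,-.01)))
q=proj(s,hullpts(.6487,-.18)); print(q.min(0),q.max(0))
for x in (.645,.653):
  q=proj(s,hullpts(x,-.18)); print(q.min(0),q.max(0))
E
```

```text
(array([ 0.65513903, -0.01089968]), array([ 2.48873977, -2.83126775,  2.24035698, -2.68587421]))
[227.36843678 127.78990407] [337.96888946 239.5780345 ]
[227.54570375 131.4626753 ] [337.79684719 243.02534677]
[227.16137081 123.49514415] [338.16981279 235.54405084]
```

```bash
python3 - <<'E'
from h import *
rel((.6515,-.18,.12),np.pi/2)
E
```

```text
[ 5.3  0.7 94.7] [-0.4  0.2 -0.1]
```

Emit:
{"fn": "drive_tool", "kwargs": {"motion": [5,1,35,-0.4,0.2,0,20,5,1,70,-0.4,0.2,0,20,5,1,95,-0.4,0.2,0,20,5,1,95,-0.4,0.2,0,20]}}

```text
t: 6.5
tcp_pos: [0.6494, -0.1782, 0.1178]
tool_rot: [1.0, 0.0, -0.002, -0.001]
force: [-0.7, 0.8, -4.7]
finger_gap: 0.348
```

```bash
python3 - <<'E'
from h import *
a=st(); rel((.6515,-.18,.098),np.pi/2)
s=snap('scene','s5.png'); s2=snap('wrist','w5.png')
im=cv2.imread('pics/s5.png'); cv2.imwrite('pics/c5.png',cv2.resize(im[190:290,150:280],None,fx=6,fy=6,interpolation=cv2.INTER_CUBIC))
E
```

```text
t 6.5 tcp [ 0.6494 -0.1782  0.1178] q [ 1.0e+00  1.0e-04 -2.2e-03 -9.0e-04] F [-0.7  0.8 -4.7] gap 0.348 j [-0.43  0.72  1.39 -0.    1.03  1.14]
[ 2.2  1.8 19.8] [-0.1  0.3  0. ]
```

View pics/c5.png

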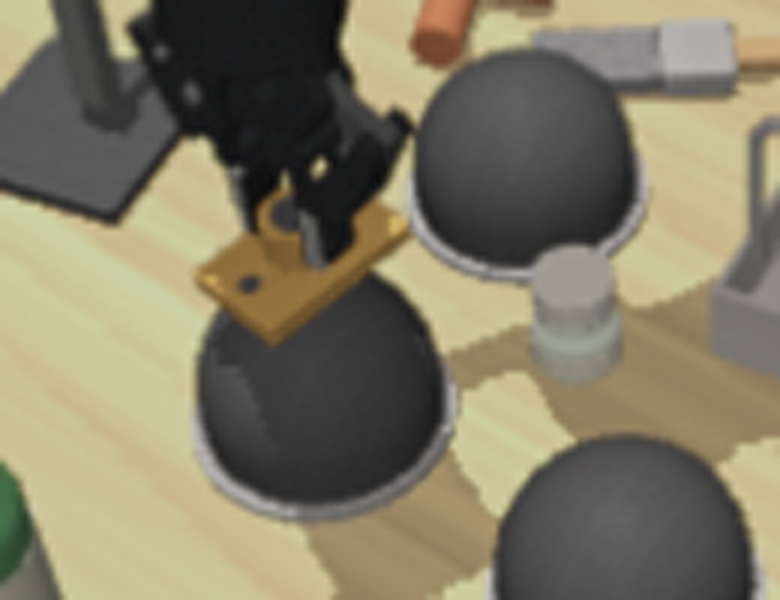

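The flange is about 20 mm above dome 2 and well centred. Lowering it in small steps.

Emit:
{"fn": "drive_tool", "kwargs": {"motion": [2,2,10,0,0.3,0,20,2,2,18,0,0.3,0,20,2,2,20,0,0.3,0,20,2,2,20,0,0.3,0,20]}}

```text
t: 7.1
tcp_pos: [0.6538, -0.1818, 0.1006]
tool_rot: [1.0, -0.0, 0.004, 0.001]
force: [-0.2, -0.1, -5.3]
finger_gap: 0.346
```

Emit:
{"fn": "drive_tool", "kwargs": {"motion": [0,0,1,0,0,0,20,0,0,2,0,0,0,20]}}

```text
t: 7.35
tcp_pos: [0.6539, -0.1819, 0.0987]
tool_rot: [1.0, -0.0, 0.004, 0.001]
force: [1.1, -0.0, -5.1]
finger_gap: 0.343
```

Emit:
{"fn": "drive_tool", "kwargs": {"motion": [-2,-1,1,0,0,0,20,-2,-1,2,0,0,0,20]}}

```text
t: 7.6
tcp_pos: [0.6516, -0.1807, 0.0968]
tool_rot: [1.0, -0.0, 0.003, 0.0]
force: [-1.3, 0.6, -1.2]
finger_gap: 0.348
```

Emit:
{"fn": "drive_tool", "kwargs": {"motion": [0,0,1,0,0,0,20,0,0,1,0,0,0,20]}}

```text
t: 7.85
tcp_pos: [0.6517, -0.1807, 0.0967]
tool_rot: [1.0, -0.0, 0.004, 0.001]
force: [-2.0, 1.0, 1.5]
finger_gap: 0.345
```

Contact came at the expected height. Releasing.

Emit:
{"fn": "drive_tool", "kwargs": {"motion": [0,0,0,0,0,0,34,0,0,0,0,0,0,38,0,0,0,0,0,0,44,0,0,0,0,0,0,50,0,0,0,0,0,0,50]}}

```text
t: 8.48
tcp_pos: [0.6518, -0.1807, 0.0967]
tool_rot: [1.0, -0.0, 0.004, 0.001]
force: [-0.9, -0.0, -0.2]
finger_gap: 0.584
```

```bash
python3 - <<'E'
from h import *
a=st()
s=snap('scene','s6.png'); s2=snap('wrist','w6.png')
im=cv2.imread('pics/s6.png'); cv2.imwrite('pics/c6.png',cv2.resize(im[190:290,150:280],None,fx=6,fy=6,interpolation=cv2.INTER_CUBIC))
E
```

```text
t 8.47 tcp [ 0.6518 -0.1807  0.0967] q [ 1.0e+00 -1.0e-04  3.6e-03  6.0e-04] F [-0.9 -0.  -0.2] gap 0.584 j [-0.44  0.75  1.4   0.    0.98  1.13]
```

View pics/c6.png

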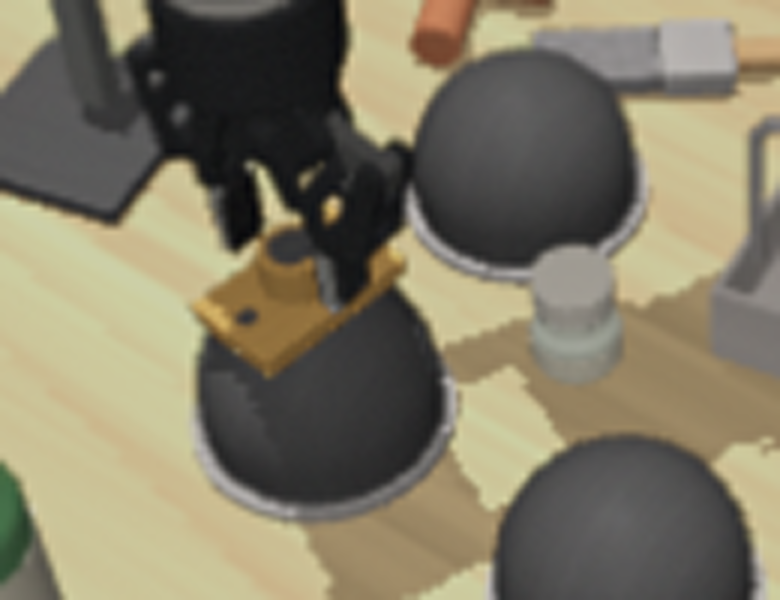

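View pics/w6.png

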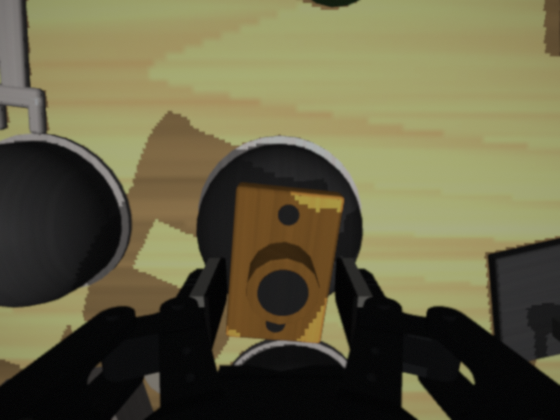

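Emit:
{"fn": "drive_tool", "kwargs": {"motion": [0,0,-30,0,0,0,50,0,0,-90,0,0,0,50,0,0,-150,0,0,0,50,-60,-120,-170,0,0,0,50,-60,-120,-170,0,0,0,50,-182,-492,-150,0,0,0,50,-182,-492,-150,0,0,0,50,-182,-492,-150,0,0,0,50]}}

```text
t: 9.57
tcp_pos: [0.5356, 0.1096, 0.2556]
tool_rot: [1.0, -0.0, 0.004, 0.0]
force: [1.1, 0.1, 0.2]
finger_gap: 0.583
```

```bash
python3 - <<'E'
from h import *
a=st(); rel((.47,.3115,.18),np.pi/2)
E
```

```text
t 9.57 tcp [0.5356 0.1096 0.2556] q [ 1.0e+00 -4.0e-04  4.1e-03  5.0e-04] F [1.1 0.1 0.2] gap 0.583 j [-0.    0.39  1.61 -0.    1.14  1.57]
[ -66.3 -202.    74.9] [ 0.1 -0.5 -0. ]
```

Emit:
{"fn": "drive_tool", "kwargs": {"motion": [-66,-202,30,0,-0.5,0,50,-66,-202,30,0,-0.5,0,50,-66,-202,30,0,-0.5,0,50,-66,-202,30,0,-0.5,0,50,-66,-202,50,0,-0.5,0,50,-66,-202,50,0,-0.5,0,50]}}

```text
t: 10.32
tcp_pos: [0.4687, 0.3116, 0.2037]
tool_rot: [1.0, 0.0, -0.002, 0.001]
force: [-0.5, 1.0, 0.8]
finger_gap: 0.585
```

```bash
python3 - <<'E'
from h import *
a=st(); rel((.47,.3115,.033),np.pi/2)
s=snap('wrist','w7.png'); print(proj(s,[(.468,.3115,.05)]))
snap('top','t7.png')
E
```

```text
t 10.32 tcp [0.4687 0.3116 0.2037] q [ 1.0e+00  2.0e-04 -1.9e-03  1.2e-03] F [-0.5  1.   0.8] gap 0.585 j [ 0.39  0.48  1.62 -0.    1.05  1.96]
[  2.   -0.3 170.7] [0.1 0.2 0. ]
[[280.91868772 197.59295912]]
```

View pics/w7.png

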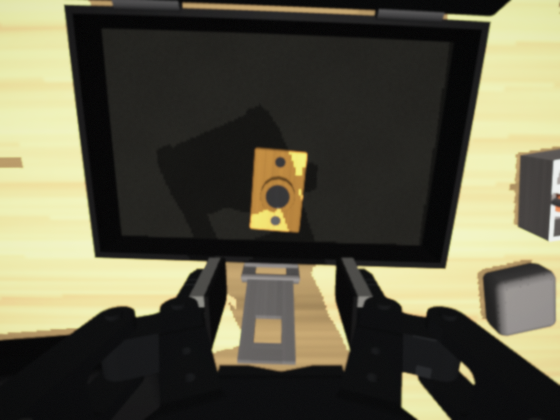

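View pics/t7.png

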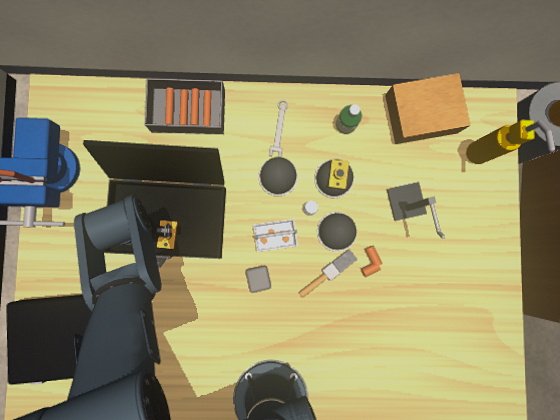

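The wrist view shows the second hub at (278,195), within 3 mm of prediction; the first flange sits on dome 2 in the top view. Descending to grip.

Emit:
{"fn": "drive_tool", "kwargs": {"motion": [3,-1,60,0,0.2,0,48,3,-1,115,0,0.2,0,48,3,-1,150,0,0.2,0,48,3,-1,170,0,0.2,0,48,3,-1,170,0,0.2,0,48]}}

```text
t: 11.05
tcp_pos: [0.4733, 0.3114, 0.0344]
tool_rot: [1.0, -0.001, 0.001, 0.001]
force: [0.7, 0.1, 0.5]
finger_gap: 0.566
```

Emit:
{"fn": "drive_tool", "kwargs": {"motion": [0,0,0,0,0,0,25,0,0,0,0,0,0,20,0,0,0,0,0,0,20,0,0,0,0,0,0,20], "force": 60}}

```text
t: 11.55
tcp_pos: [0.4749, 0.3121, 0.0362]
tool_rot: [1.0, -0.001, 0.003, 0.0]
force: [0.4, -0.6, 6.0]
finger_gap: 0.345
```

Emit:
{"fn": "drive_tool", "kwargs": {"motion": [0,0,-20,0,0,0,20,0,0,-60,0,0,0,20,0,0,-120,0,0,0,20,0,0,-180,0,0,0,20,0,0,-215,0,0,0,20,0,0,-215,0,0,0,20]}}

```text
t: 12.3
tcp_pos: [0.475, 0.3125, 0.2539]
tool_rot: [1.0, -0.001, 0.006, -0.001]
force: [-0.1, -0.4, -4.6]
finger_gap: 0.344
```

```bash
python3 - <<'E'
from h import *
a=st(); rel((.6525,-.01,.2),np.pi/2)
s=snap('wrist','w8.png'); r=R.from_quat(a['tool_rot'])
print(proj(s,a['tcp_pos']+r.apply([[0,0,-.015],[0,0,-.0],[0.01,0,-.015]])))
E
```

```text
t 12.3 tcp [0.475  0.3125 0.2539] q [ 1.     -0.0012  0.0057 -0.001 ] F [-0.1 -0.4 -4.6] gap 0.344 j [ 0.39  0.42  1.56 -0.    1.15  1.96]
[177.7 322.2  55.2] [-0.1 -0.6 -0.1]
[[282.1509244  286.84238147]
 [281.99273955 271.46053847]
 [282.1972457  265.48182447]]
```

View pics/w8.png

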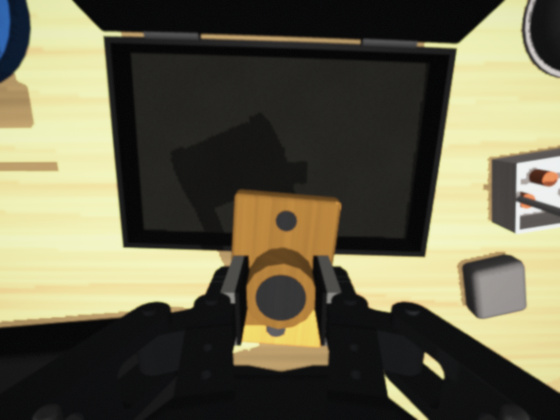

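The case is now empty. The hub is at (281,297), about 4.5 mm behind the TCP. Going to dome 1.

Emit:
{"fn": "drive_tool", "kwargs": {"motion": [20,190,-20,0,-0.6,0,20,20,190,-20,0,-0.6,0,20,20,190,-20,0,-0.6,0,20,181,322,-10,0,-0.6,0,20,181,322,10,0,-0.6,0,20,181,322,55,0,-0.6,0,20,181,322,55,0,-0.6,0,20,181,322,55,0,-0.6,0,20]}}

```text
t: 13.35
tcp_pos: [0.652, -0.0127, 0.1902]
tool_rot: [1.0, -0.003, -0.008, -0.001]
force: [-0.6, 0.8, -3.9]
finger_gap: 0.346
```

Emit:
{"fn": "drive_tool", "kwargs": {"motion": [0,0,0,0,0,0,20]}}

```text
t: 13.48
tcp_pos: [0.6502, -0.0122, 0.1878]
tool_rot: [1.0, -0.003, -0.01, -0.001]
force: [-0.4, 0.9, -4.0]
finger_gap: 0.346
```

```bash
python3 - <<'E'
from dome import *
a=st(); rel((.656,-.01,.12),np.pi/2)
s=snap('wrist','w9.png')
for x in (.648,.651,.654):
  q=proj(s,hullpts(x,-.010)); print(q.min(0),q.max(0))
E
```

```text
t 13.47 tcp [ 0.6502 -0.0122  0.1878] q [ 0.9999 -0.0028 -0.0103 -0.0013] F [-0.4  0.9 -4. ] gap 0.346 j [-0.19  0.62  1.39 -0.    1.15  1.39]
[ 7.1 -2.1 67.6] [-0.2  1.2 -0.3]
[220.07104793 132.58922271] [338.60493602 252.87170306]
[219.8799024  129.39836386] [338.75590466 249.85359216]
[219.6878963 126.1908952] [338.90751119 246.81756043]
```

View pics/w9.png

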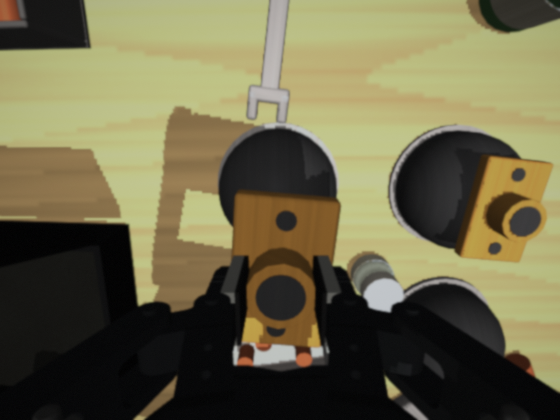

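Emit:
{"fn": "drive_tool", "kwargs": {"motion": [8,-2,35,-0.2,1.2,0,20,8,-2,68,-0.2,1.2,0,20,8,-2,68,-0.2,1.2,0,20,8,-2,68,-0.2,1.2,0,20]}}

```text
t: 14.02
tcp_pos: [0.6569, -0.0096, 0.1208]
tool_rot: [1.0, -0.002, 0.001, 0.001]
force: [0.9, -0.5, -3.7]
finger_gap: 0.343
```

```bash
python3 - <<'E'
from h import *
st(); rel((.6575,-.0095,.100),np.pi/2)
E
```

```text
t 14.03 tcp [ 0.6569 -0.0096  0.1208] q [ 1.0e+00 -2.3e-03  7.0e-04  8.0e-04] F [ 0.9 -0.5 -3.7] gap 0.343 j [-0.18  0.7   1.44 -0.    1.    1.39]
[ 0.6 -0.2 20.8] [ 0.1 -0.1 -0.3]
```

Emit:
{"fn": "drive_tool", "kwargs": {"motion": [0,0,10,0,0,0,20,0,0,17,0,0,0,20,0,0,20,0,0,0,20,0,0,20,0,0,0,20]}}

```text
t: 14.52
tcp_pos: [0.6567, -0.0097, 0.1004]
tool_rot: [1.0, -0.002, 0.0, 0.001]
force: [0.2, -0.3, -4.1]
finger_gap: 0.343
```

Emit:
{"fn": "drive_tool", "kwargs": {"motion": [0,0,1,0,0,0,20,0,0,2,0,0,0,20]}}

```text
t: 14.78
tcp_pos: [0.6568, -0.0098, 0.0985]
tool_rot: [1.0, -0.002, 0.001, 0.001]
force: [-0.2, -0.8, -2.7]
finger_gap: 0.343
```

Emit:
{"fn": "drive_tool", "kwargs": {"motion": [0,0,1,0,0,0,20,0,0,1,0,0,0,20]}}

```text
t: 15.02
tcp_pos: [0.657, -0.0097, 0.0982]
tool_rot: [1.0, -0.002, 0.001, 0.001]
force: [-1.3, -0.5, 1.4]
finger_gap: 0.342
```

Emit:
{"fn": "drive_tool", "kwargs": {"motion": [0,0,0,0,0,0,34,0,0,0,0,0,0,38,0,0,0,0,0,0,44,0,0,0,0,0,0,50,0,0,0,0,0,0,50]}}

```text
t: 15.65
tcp_pos: [0.657, -0.0098, 0.0981]
tool_rot: [1.0, -0.002, 0.001, 0.001]
force: [1.2, 0.7, 0.9]
finger_gap: 0.586
```

```bash
python3 - <<'E'
from h import *
a=st()
s=snap('scene','s10.png'); s2=snap('wrist','w10.png')
im=cv2.imread('pics/s10.png'); cv2.imwrite('pics/c10.png',cv2.resize(im[190:320,150:310],None,fx=4.7,fy=4.6,interpolation=cv2.INTER_CUBIC))
E
```

```text
t 15.65 tcp [ 0.657  -0.0098  0.0981] q [ 1.0e+00 -2.3e-03  8.0e-04  8.0e-04] F [1.2 0.7 0.9] gap 0.586 j [-0.18  0.73  1.45 -0.    0.96  1.39]
```

View pics/c10.png

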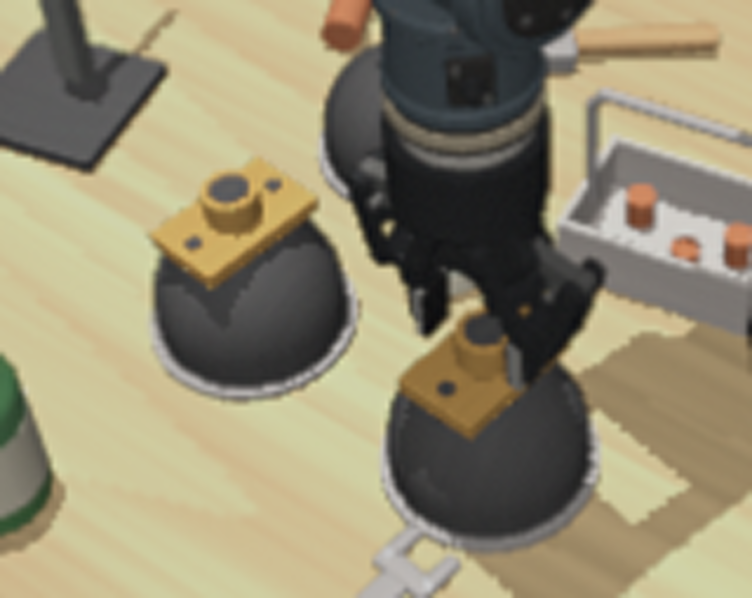

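Both flanges sit level on domes 2 and 1. I'll rise clear, then take the tool behind the lid.

Emit:
{"fn": "drive_tool", "kwargs": {"motion": [0,0,-30,0,0,0,50,0,0,-90,0,0,0,50,0,0,-150,0,0,0,30,0,0,-210,0,0,0,10,0,0,-230,0,0,0,0,0,0,-230,0,0,0,0]}}

```text
t: 16.5
tcp_pos: [0.6575, -0.0095, 0.3306]
tool_rot: [1.0, -0.002, 0.003, 0.001]
force: [-0.6, -0.4, -0.5]
finger_gap: -0.003
```

```bash
python3 - <<'E'
from h import *
a=st(); rel((.74,.25,.33),np.pi/2)
s=snap('scene','s11.png'); s2=snap('top','t11.png')
im=cv2.imread('pics/s11.png'); cv2.imwrite('pics/c11.png',cv2.resize(im[170:390,150:490],None,fx=2.3,fy=2.3,interpolation=cv2.INTER_CUBIC))
for th in (1.7,1.8,1.9):
    e=[(.62-.21*np.cos(th),.3095+d,.06+.21*np.sin(th)) for d in (-.165,.165)]; print(th,proj(s,e).round(0),proj(s2,e).round(0))
E
```

```text
t 16.5 tcp [ 0.6575 -0.0095  0.3306] q [ 1.     -0.0023  0.0033  0.0013] F [-0.6 -0.4 -0.5] gap -0.003 j [-0.18  0.48  1.22 -0.    1.43  1.39]
[  81.3 -259.9    0.4] [ 0.1 -0.4 -0.3]
1.7 [[316. 246.]
 [488. 331.]] [[217. 159.]
 [ 79. 155.]]
1.8 [[311. 254.]
 [484. 342.]] [[217. 151.]
 [ 81. 147.]]
1.9 [[305. 263.]
 [480. 353.]] [[218. 143.]
 [ 82. 139.]]
```

View pics/c11.png

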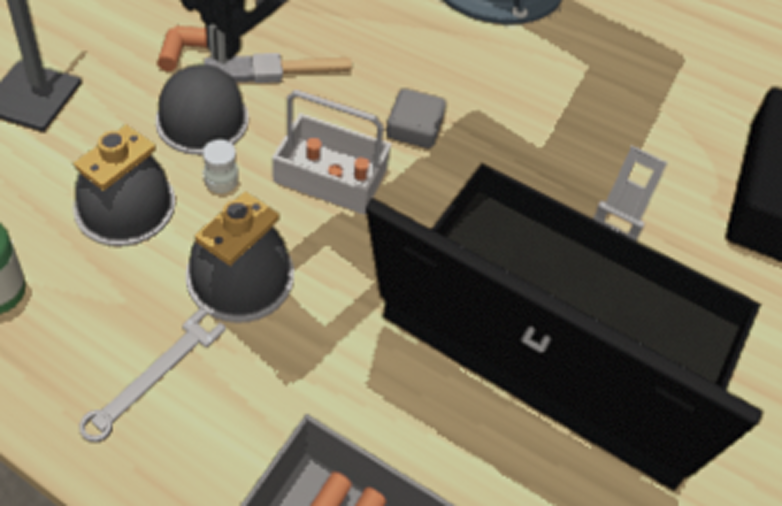

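View pics/t11.png

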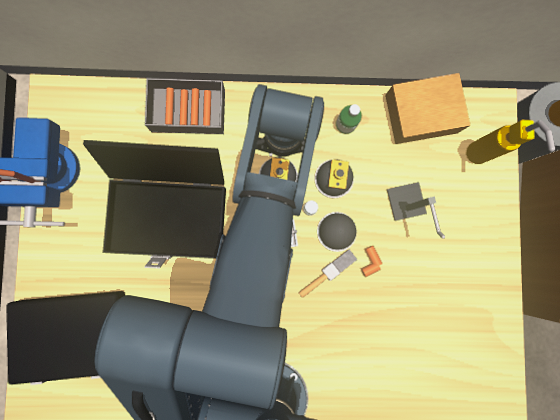

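The lid leans back at about 1.85 rad, with its free corners at (86,141) and (219,148) in the top view. I'll move behind it.

Emit:
{"fn": "drive_tool", "kwargs": {"motion": [90,-60,-5,0,0,0,0,90,-60,-5,0,0,0,0,90,-260,-5,0,-0.4,0,0,90,-260,-5,0,-0.4,0,0,90,-260,-5,0,-0.4,0,0,90,-260,-5,0,-0.4,0,0,90,-260,-5,0,-0.4,0,0]}}

```text
t: 17.48
tcp_pos: [0.7461, 0.2511, 0.3285]
tool_rot: [1.0, -0.001, -0.006, 0.001]
force: [-0.1, -0.2, 0.0]
finger_gap: 0.003
```

```bash
python3 - <<'E'
from h import *
a=st(); rel((.745,.25,.225),np.pi/2)
s=snap('wrist','w12.png')
E
```

```text
t 17.48 tcp [0.7461 0.2511 0.3285] q [ 1.     -0.0015 -0.006   0.0014] F [-0.1 -0.2  0. ] gap 0.003 j [ 0.18  0.72  0.8  -0.    1.64  1.76]
[1.000e-01 8.000e-01 1.035e+02] [ 0.2  0.7 -0.2]
```

View pics/w12.png

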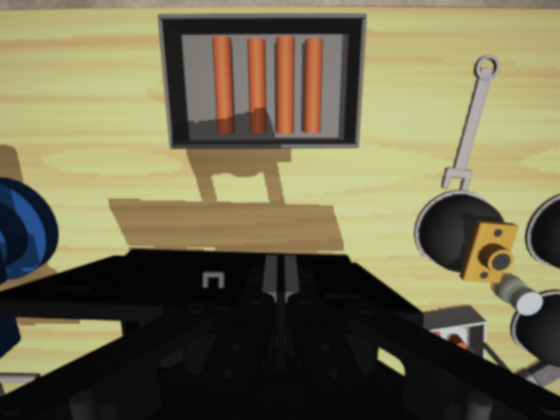

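```bash
python3 - <<'E'
from h import *
s=load('w12.png')
print(proj(s,[(.746,.251,.3285),(.746,.251,.263),(.746,.251,.225),(.68,.251,.263),(.70,.251,.263)]))
E
```

```text
[[282.14671642 271.62756017]
 [281.38718845 226.81804682]
 [281.11651998 210.8580269 ]
 [281.52871417 313.70918756]
 [281.48862815 288.91984763]]
```

Emit:
{"fn": "drive_tool", "kwargs": {"motion": [0,1,50,0.2,0.7,0,0,0,1,103,0.2,0.7,0,0,0,1,103,0.2,0.7,0,0,-25,1,103,0.2,0.7,0,0,-45,1,103,0.2,0.7,0,0,-65,1,103,0.2,0.7,0,0,-85,1,103,0.2,0.7,0,0,-105,1,103,0.2,0.7,0,0]}}

```text
t: 18.52
tcp_pos: [0.6431, 0.2476, 0.2317]
tool_rot: [1.0, -0.003, 0.005, -0.001]
force: [1.2, -0.6, 0.8]
finger_gap: 0.001
```

Emit:
{"fn": "drive_tool", "kwargs": {"motion": [-20,0,0,0,0,0,0,-40,0,0,0,0,0,0,-60,0,0,0,0,0,0,-75,0,0,0,0,0,0,-90,0,0,0,0,0,0,-100,0,0,0,0,0,0]}}

```text
t: 19.27
tcp_pos: [0.5427, 0.2481, 0.2313]
tool_rot: [1.0, -0.004, 0.005, -0.001]
force: [0.5, 0.1, 0.2]
finger_gap: -0.004
```

```bash
python3 - <<'E'
from h import *
a=st()
s=snap('scene','s13.png')
E
```

```text
t 19.27 tcp [0.5427 0.2481 0.2313] q [ 1.     -0.0036  0.005  -0.001 ] F [0.5 0.1 0.2] gap -0.004 j [ 0.24  0.49  1.51 -0.    1.13  1.82]
```

View pics/s13.png

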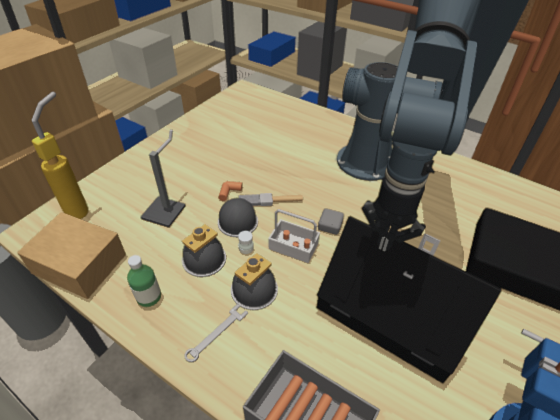

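The lid has fallen shut in the scene view. Next I'll work out the hasp angle from the earlier wrist view.

```bash
python3 - <<'E'
from h import *
s=load('w7.png'); im=cv2.imread('pics/w7.png'); cv2.imwrite('pics/c7.png',cv2.resize(im[240:380,200:340],None,fx=5,fy=4.2))
print('pin',proj(s,[(.405,.316,.08)]))
for th in (1.8,1.9,2,2.1,2.2,2.3,2.4): print(th,proj(s,[(.405+.08*np.cos(th),.316+d,.08+.08*np.sin(th)) for d in (-.02,.02)]).round(0).tolist())
snap('wrist','w13.png'); snap('top','t13.png')
E
```

```text
pin [[275.85755803 274.95957415]]
1.8 [[304.0, 352.0], [245.0, 352.0]]
1.9 [[304.0, 359.0], [246.0, 359.0]]
2 [[303.0, 365.0], [246.0, 365.0]]
2.1 [[303.0, 369.0], [247.0, 369.0]]
2.2 [[302.0, 372.0], [248.0, 372.0]]
2.3 [[302.0, 374.0], [249.0, 374.0]]
2.4 [[301.0, 375.0], [250.0, 375.0]]
```

View pics/c7.png

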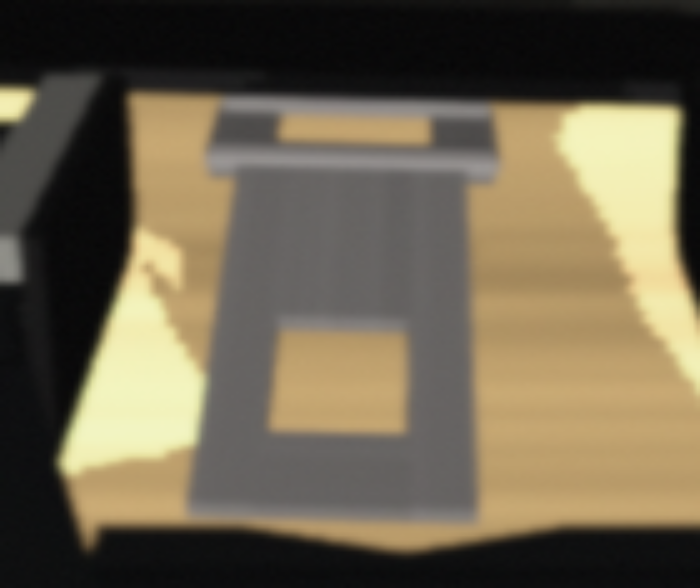

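View pics/w13.png

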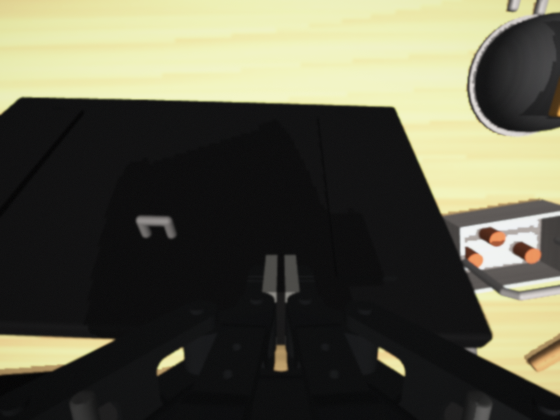

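```bash
python3 - <<'E'
from h import *
s=load('w13.png'); print(atz(s,156,226,.08), [atz(s,*p,.078).round(3) for p in [(22,98),(394,106),(490,338)]])
s=load('t13.png'); im=cv2.imread('pics/t13.png'); cv2.imwrite('pics/c13.png',cv2.resize(im[160:290,90:240],None,fx=5,fy=4.6))
E
```

```text
[0.51640397 0.36551804 0.08      ] [array([0.631, 0.471, 0.078]), array([0.622, 0.152, 0.078]), array([0.391, 0.031, 0.078])]
```

View pics/c13.png

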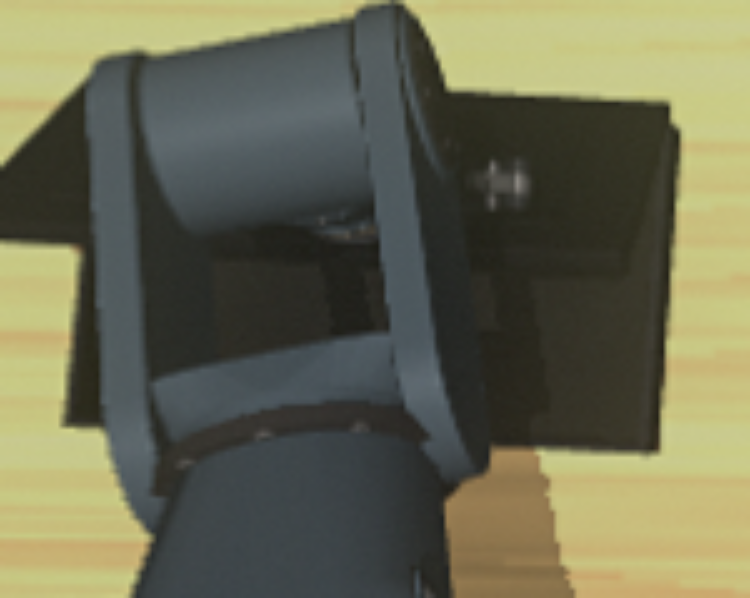

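The top view shows the lid is not shut yet. It's leaning forward, still held near its balance, so I'll keep pushing.

Emit:
{"fn": "drive_tool", "kwargs": {"motion": [-15,0,0,0,0,0,0,-30,0,0,0,0,0,0,-45,0,5,0,0,0,0,-60,0,10,0,0,0,0,-60,0,10,0,0,0,0,-60,0,10,0,0,0,0]}}

```text
t: 20.18
tcp_pos: [0.4835, 0.2489, 0.2207]
tool_rot: [1.0, -0.003, 0.005, -0.001]
force: [-0.6, -0.8, -0.5]
finger_gap: 0.001
```

```bash
python3 - <<'E'
from h import *
a=st()
s=snap('scene','s14.png'); snap('wrist','w14.png')
im=cv2.imread('pics/s14.png'); cv2.imwrite('pics/c14.png',cv2.resize(im[170:390,280:520],None,fx=2.7,fy=2.7))
E
```

```text
t 20.18 tcp [0.4835 0.2489 0.2207] q [ 1.     -0.0033  0.0054 -0.0011] F [-0.6 -0.8 -0.5] gap 0.001 j [ 0.27  0.43  1.66 -0.    1.05  1.85]
```

View pics/c14.png

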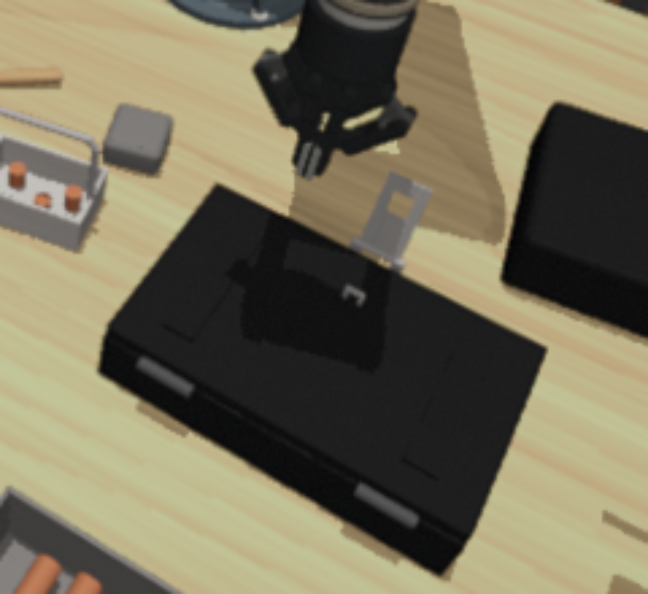

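View pics/w14.png

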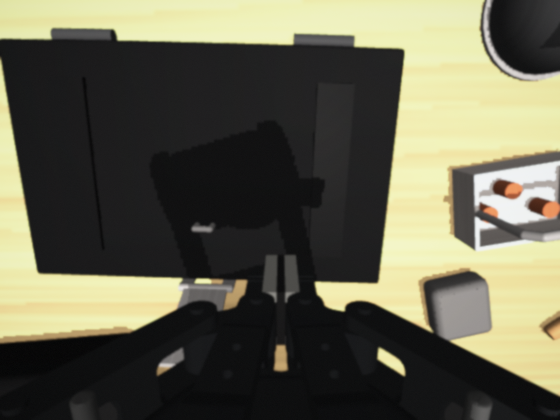

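The lid is now shut; in the wrist view the catch is at (203,228). Next I'll estimate the hasp pose by combining several views.

```bash
python3 - <<'E'
from h import *
s=load('w14.png'); print('catch',atz(s,203,226,.085),'lid near corners',atz(s,40,272,.075),atz(s,378,281,.075),'pin bar ends',atz(s,182,286,.08),atz(s,234,287,.08))
s=load('s14.png')
im=cv2.imread('pics/s14.png'); cv2.imwrite('pics/c14b.png',cv2.resize(im[225:285,400:450],None,fx=10,fy=10,interpolation=cv2.INTER_CUBIC))
P=(.407,.3195)
print('pin',proj(s,[(P[0],P[1]+d,.08) for d in (-.02,.02)]))
for th in (1.7,1.8,1.9,2,2.1,2.2,2.3,2.4): print(th,proj(s,[(P[0]+.08*np.cos(th),P[1]+d,.08+.08*np.sin(th)) for d in (-.02,.02)]).round(1).tolist())
E
```

```text
catch [0.46412833 0.31845998 0.085     ] lid near corners [0.4153566  0.48199572 0.075     ] [0.40486314 0.15693884 0.075     ] pin bar ends [0.40311723 0.34377526 0.08      ] [0.4019343  0.29444613 0.08      ]
pin [[411.54474402 260.52435577]
 [426.77332602 267.65193268]]
1.7 [[421.5, 236.9], [437.7, 244.1]]
1.8 [[422.4, 235.3], [438.5, 242.4]]
1.9 [[423.2, 233.9], [439.2, 241.0]]
2 [[423.9, 232.8], [439.8, 239.8]]
2.1 [[424.5, 232.1], [440.2, 239.0]]
2.2 [[424.9, 231.6], [440.5, 238.5]]
2.3 [[425.1, 231.4], [440.7, 238.2]]
2.4 [[425.2, 231.5], [440.7, 238.3]]
```

View pics/c14b.png

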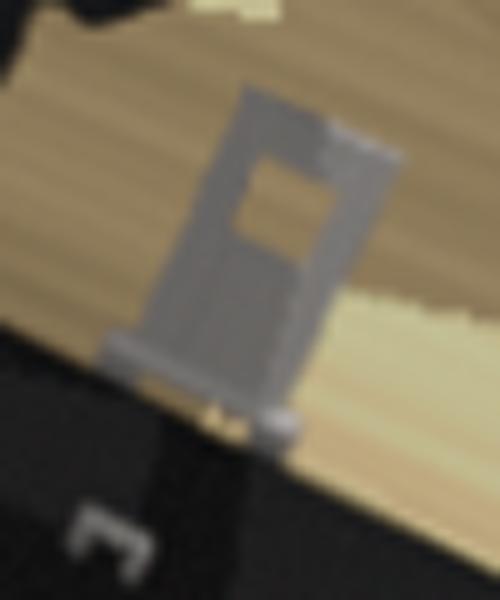

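```bash
python3 - <<'E'
from h import *
s=load('t13.png')
for z in (0,.1): print([atz(load('top0.png'),*p,z).round(3) for p in [(8,302),(124,291),(128,366)]])
print(atz(load('w14.png'),131,330,.1),atz(load('w14.png'),131,330,0))
rel((.34,.332,.25),np.pi/2);rel((.34,.332,.135),np.pi/2)
E
```

```text
[array([0.264, 0.76 , 0.   ]), array([0.299, 0.434, 0.   ]), array([0.085, 0.411, 0.   ])]
[array([0.276, 0.706, 0.1  ]), array([0.308, 0.404, 0.1  ]), array([0.11 , 0.382, 0.1  ])]
[0.36879033 0.38832962 0.1       ] [0.2998725  0.44087929 0.        ]
[-144.1  -82.2  -30.7] [-0.1 -0.6 -0.4]
[-145.4  -82.    84.3] [-0.1 -0.6 -0.4]
```

The hasp is at about 2.0 rad, with its pin near (0.404, 0.319). I'll go to its robot side, offset in y so the fingers miss the catch slot.

Emit:
{"fn": "drive_tool", "kwargs": {"motion": [-40,0,-31,0,-0.6,0,0,-100,-20,-31,0,-0.6,0,0,-144,-60,-31,0,-0.6,0,0,-144,-82,-31,0,-0.6,0,0,-145,-82,20,0,-0.6,0,0,-145,-82,70,0,-0.6,0,0,-145,-82,84,0,-0.6,0,0,-145,-82,84,0,-0.6,0,0]}}

```text
t: 21.28
tcp_pos: [0.3408, 0.3321, 0.135]
tool_rot: [1.0, -0.004, -0.0, -0.001]
force: [-0.9, -1.0, 0.1]
finger_gap: -0.001
```

```bash
python3 - <<'E'
from h import *
a=st()
for p in [(.395,.332,.135),(.43,.332,.135),(.445,.332,.115),(.45,.332,.095)]: rel(p,np.pi/2)
snap('wrist','w15.png'); snap('scene','s15.png')
im=cv2.imread('pics/s15.png'); cv2.imwrite('pics/c15.png',cv2.resize(im[170:310,350:490],None,fx=4,fy=4,interpolation=cv2.INTER_CUBIC))
E
```

```text
t 21.27 tcp [0.3408 0.3321 0.135 ] q [ 1.0e+00 -3.6e-03 -2.0e-04 -9.0e-04] F [-0.9 -1.   0.1] gap -0.001 j [0.54 0.49 1.89 0.   0.76 2.11]
[54.2 -0.3  0. ] [-0.1  0.  -0.4]
[89.2 -0.6  0. ] [-0.1  0.  -0.4]
[104.3  -0.7  20. ] [-0.1  0.  -0.4]
[109.3  -0.7  40. ] [-0.1  0.  -0.4]
```

View pics/c15.png

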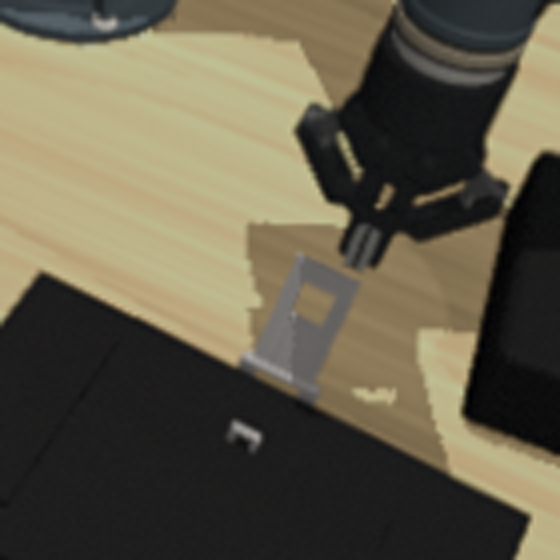

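View pics/w15.png

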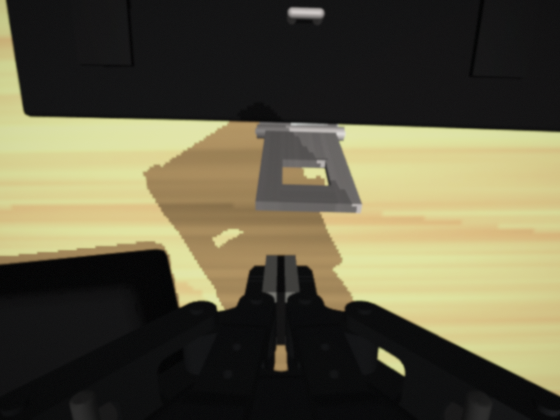

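Emit:
{"fn": "drive_tool", "kwargs": {"motion": [20,0,0,0,0,0,0,38,0,0,0,0,0,0,56,0,0,0,0,0,0,74,0,0,0,0,0,0,89,0,0,0,0,0,0,97,0,10,0,0,0,0,104,0,20,0,0,0,0,108,0,32,0,0,0,0]}}

```text
t: 22.38
tcp_pos: [0.4501, 0.3321, 0.104]
tool_rot: [1.0, -0.004, 0.002, -0.002]
force: [-0.3, -0.4, 0.1]
finger_gap: 0.0
```

```bash
python3 - <<'E'
from h import *
a=st()
rel((.442,.332,.09),np.pi/2)
snap('wrist','w16.png'); snap('scene','s16.png')
im=cv2.imread('pics/s16.png'); cv2.imwrite('pics/c16.png',cv2.resize(im[170:310,350:490],None,fx=4,fy=4,interpolation=cv2.INTER_CUBIC))
E
```

```text
t 22.38 tcp [0.4501 0.3321 0.104 ] q [ 1.     -0.0035  0.0016 -0.0019] F [-0.3 -0.4  0.1] gap 0.0 j [0.43 0.62 1.71 0.   0.81 2.01]
[-8.2  0.2 14. ] [-0.2 -0.2 -0.4]
```

View pics/c16.png

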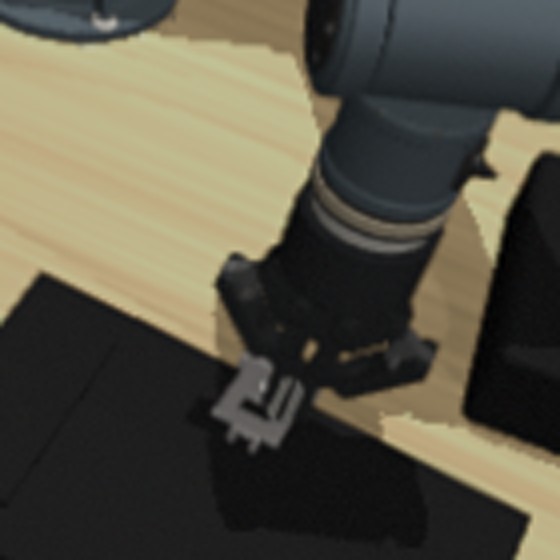

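View pics/w16.png

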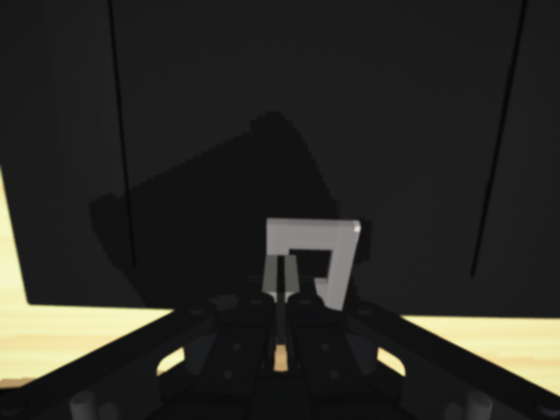

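The hasp is swinging over and is now angled down onto the lid. Pressing it flat.

Emit:
{"fn": "drive_tool", "kwargs": {"motion": [0,0,6,0,0,0,0,-2,0,12,0,0,0,0,-3,0,16,0,0,0,0,-3,0,19,0,0,0,0,-3,0,19,0,0,0,0]}}

```text
t: 23.1
tcp_pos: [0.4457, 0.3316, 0.0838]
tool_rot: [1.0, -0.004, -0.0, -0.001]
force: [-0.5, -0.4, 0.5]
finger_gap: -0.003
```

Emit:
{"fn": "drive_tool", "kwargs": {"motion": [0,0,2,0,0,0,0,0,0,2,0,0,0,0]}}

```text
t: 23.35
tcp_pos: [0.4459, 0.3316, 0.0821]
tool_rot: [1.0, -0.004, 0.0, -0.001]
force: [-0.2, -0.5, 2.1]
finger_gap: 0.001
```

```bash
python3 - <<'E'
from h import *
a=st()
snap('wrist','w17.png')
E
```

```text
t 23.35 tcp [0.4459 0.3316 0.0821] q [ 1.     -0.0036  0.     -0.0012] F [-0.2 -0.5  2.1] gap 0.001 j [0.44 0.65 1.73 0.   0.76 2.01]
```

View pics/w17.png

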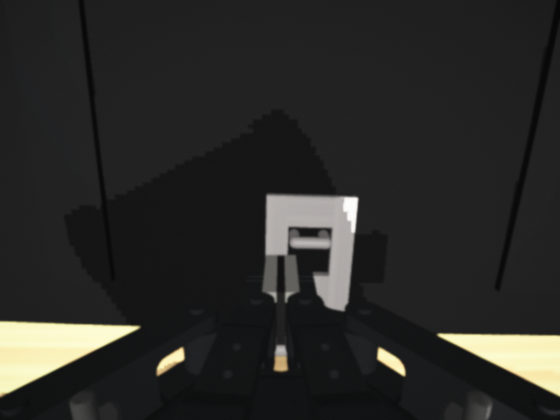

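Emit:
{"fn": "drive_tool", "kwargs": {"motion": [0,0,1,0,0,0,0,0,0,2,0,0,0,0]}}

```text
t: 23.65
tcp_pos: [0.446, 0.3317, 0.0818]
tool_rot: [1.0, -0.004, 0.0, -0.001]
force: [-2.7, -1.6, 20.2]
finger_gap: -0.002
```

Emit:
{"fn": "drive_tool", "kwargs": {"motion": [0,0,-40,0,0,0,0,0,0,-100,0,0,0,0,0,0,-160,0,0,0,0,0,0,-200,0,0,-10,20,0,60,-200,0,0,-20,40,0,120,-200,0,0,-30,40,0,180,-200,0,0,-40,40,0,180,-200,0,0,-50,40]}}

```text
t: 24.65
tcp_pos: [0.4441, 0.1484, 0.2812]
tool_rot: [0.91, 0.414, 0.0, -0.001]
force: [0.8, 0.2, -1.1]
finger_gap: 0.464
```

```bash
python3 - <<'E'
from h import *
a=st()
rel((.474,.05,.27),np.radians(9)); rel((.474,-.003,.27),np.radians(9))
s=snap('scene','s18.png');snap('top','t18.png')
im=cv2.imread('pics/s18.png'); cv2.imwrite('pics/c18.png',cv2.resize(im[170:330,250:490],None,fx=3.3,fy=3.3,interpolation=cv2.INTER_CUBIC))
E
```

```text
t 24.65 tcp [0.4441 0.1484 0.2812] q [ 9.101e-01  4.144e-01  3.000e-04 -9.000e-04] F [ 0.8  0.2 -1.1] gap 0.464 j [0.08 0.25 1.75 0.   1.14 0.8 ]
[-54.6  87.2  11. ] [ -0.   -0.1 -50. ]
[-94.6 122.   10.9] [ -0.   -0.1 -50. ]
```

View pics/c18.png

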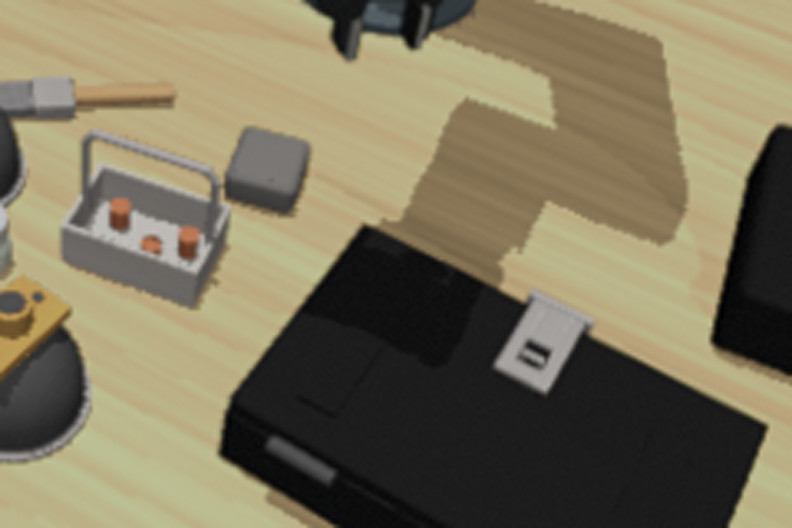

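View pics/t18.png

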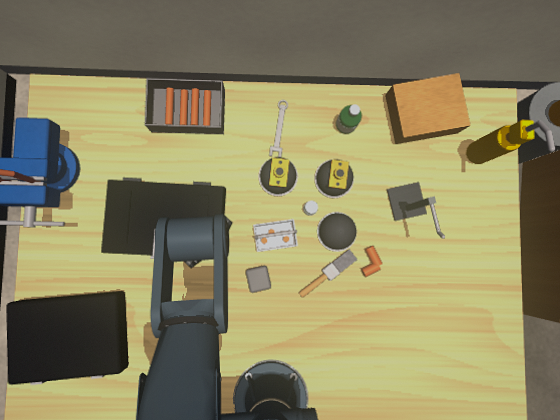

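The hasp lies flat over the catch, the lid is shut and the caddy is still in place. Cross-checking the handle position.

```bash
python3 - <<'E'
from h import *
s=load('s18.png'); im=cv2.imread('pics/s18.png'); cv2.imwrite('pics/c18b.png',cv2.resize(im[195:270,260:330],None,fx=8,fy=8,interpolation=cv2.INTER_CUBIC))
im=cv2.imread('pics/t18.png'); cv2.imwrite('pics/c18c.png',cv2.resize(im[210:260,240:310],None,fx=10,fy=10,interpolation=cv2.INTER_CUBIC))
E
```

```text
(no output)
```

View pics/c18b.png

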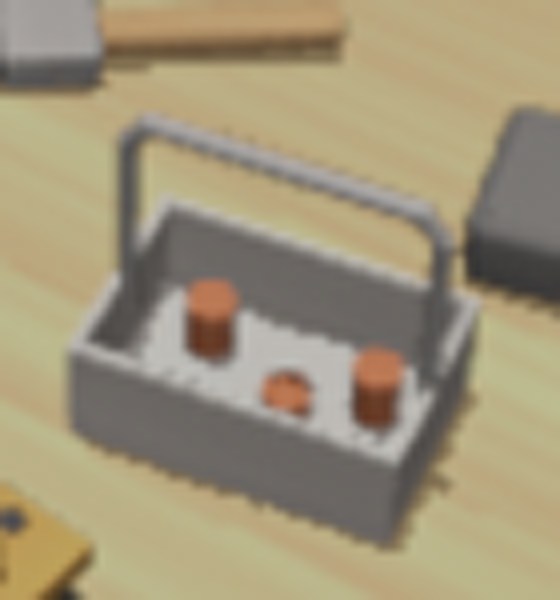

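View pics/c18c.png

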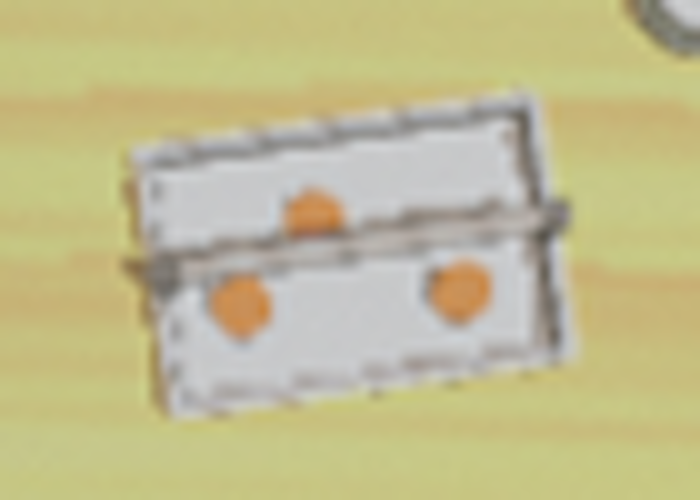

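```bash
python3 - <<'E'
from h import *
s=load('s18.png')
a=atz(s,260+128/8,195+125/8,.12); b=atz(s,260+443/8,195+222/8,.12); print(a,b,(a+b)/2,np.degrees(np.arctan2(*(b-a)[:2][::-1])))
s=load('t18.png')
a=atz(s,240+145/10,210+270/10,.12); b=atz(s,240+568/10,210+213/10,.12); print(a,b,(a+b)/2,np.degrees(np.arctan2(*(a-b)[:2][::-1])))
E
```

```text
[ 0.48595635 -0.0564904   0.12      ] [0.46536334 0.05113354 0.12      ] [ 0.47565984 -0.00267843  0.12      ] 100.83217418640139
[0.46082676 0.05136884 0.12      ] [ 0.47878911 -0.06498342  0.12      ] [ 0.46980793 -0.00680729  0.12      ] 98.77598628922233
```

```bash
python3 - <<'E'
from h import *
rel((.4687,.0211,.2),np.radians(9.5))
E
```

```text
[-80.7 103.4  80.9] [ -0.   -0.1 -50.8]
```

Emit:
{"fn": "drive_tool", "kwargs": {"motion": [-40,50,20,0,0,-10,40,-81,103,20,0,0,-20,40,-81,103,20,0,0,-30,40,-81,103,40,0,0,-40,40,-81,103,70,0,0,-50.8,40,-81,103,81,0,0,-50.8,40,-81,103,81,0,0,-50.8,40]}}

```text
t: 25.62
tcp_pos: [0.4679, 0.0218, 0.1994]
tool_rot: [0.648, 0.762, 0.001, -0.002]
force: [0.5, 0.2, 0.1]
finger_gap: 0.467
```

```bash
python3 - <<'E'
from h import *
a=st()
rel((.4687,.0211,.105),np.radians(9.5))
s=snap('wrist','w19.png')
u=np.array([np.cos(np.radians(99.5)),np.sin(np.radians(99.5)),0])
print(proj(s,[np.array([.473,-.0045,.12])+u*d for d in (-.056,-.02,0.02,.056)]).round(0))
E
```

```text
t 25.62 tcp [0.4679 0.0218 0.1994] q [ 6.475e-01  7.620e-01  5.000e-04 -1.600e-03] F [0.5 0.2 0.1] gap 0.467 j [-0.19  0.37  1.85  0.    0.93 -0.36]
[-1.1  0.8 94.4] [-0.1 -0.2 -0.2]
[[282. 326.]
 [282. 284.]
 [282. 232.]
 [281. 182.]]
```

View pics/w19.png

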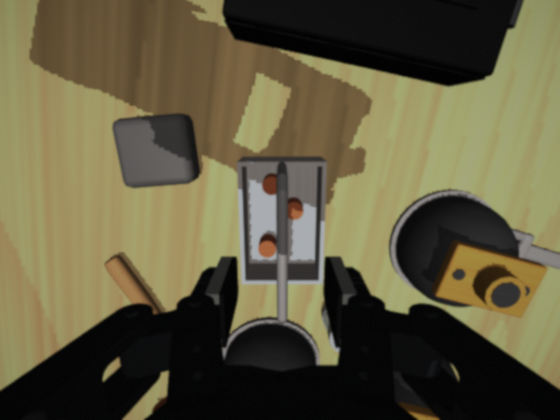

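The bar runs along column 282 from row 168 to about row 320, so it is some 8 mm further along +y than predicted. I'll shift by that, then descend and grip.

Emit:
{"fn": "drive_tool", "kwargs": {"motion": [7,0,50,0,0,0,40,7,0,85,0,0,0,40,7,0,94,0,0,0,40,7,0,94,0,0,0,40]}}

```text
t: 26.18
tcp_pos: [0.4682, 0.0287, 0.1067]
tool_rot: [0.648, 0.762, 0.001, -0.0]
force: [0.3, -0.0, 1.3]
finger_gap: 0.471
```

Emit:
{"fn": "drive_tool", "kwargs": {"motion": [0,0,0,0,0,0,20,0,0,0,0,0,0,5,0,0,0,0,0,0,2,0,0,0,0,0,0,2,0,0,0,0,0,0,2], "force": 80}}

```text
t: 26.8
tcp_pos: [0.4683, 0.0284, 0.1079]
tool_rot: [0.647, 0.762, 0.001, 0.0]
force: [-2.3, -0.6, 7.4]
finger_gap: 0.051
```

```bash
python3 - <<'E'
from h import *
a=st()
s=snap('wrist','w20.png');s=snap('scene','s20.png')
im=cv2.imread('pics/s20.png'); cv2.imwrite('pics/c20.png',cv2.resize(im[130:310,180:390],None,fx=3.3,fy=3.3,interpolation=cv2.INTER_CUBIC))
E
```

```text
t 26.8 tcp [0.4683 0.0284 0.1079] q [6.474e-01 7.621e-01 1.400e-03 4.000e-04] F [-2.3 -0.6  7.4] gap 0.051 j [-0.18  0.53  1.93  0.    0.68 -0.34]
```

View pics/w20.png

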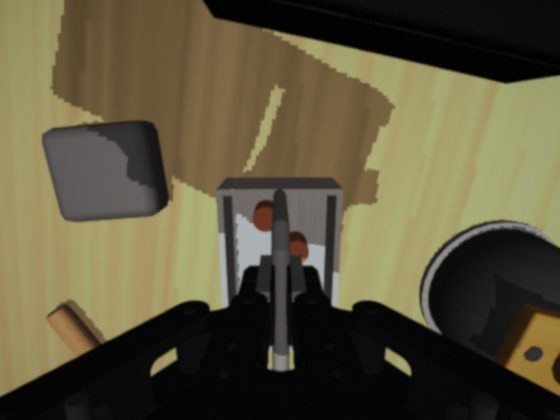

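View pics/c20.png

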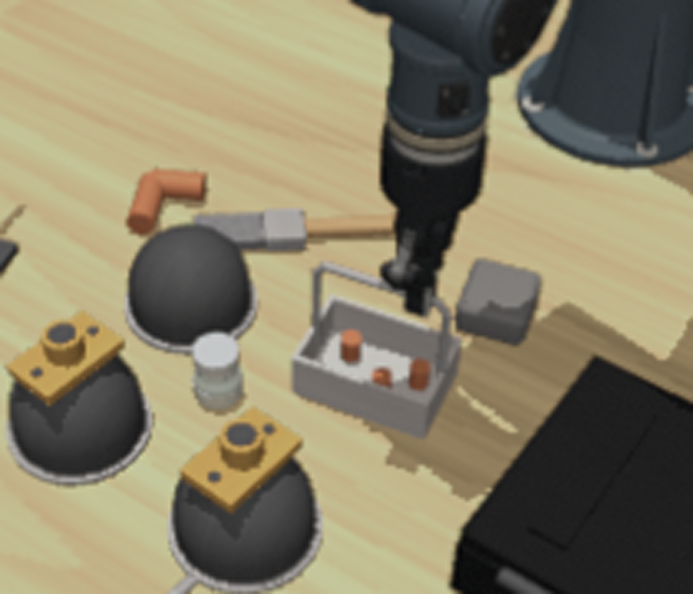

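```bash
python3 - <<'E'
from h import *
s=load('w20.png'); 
for v in (190,196,364,370): print(v,atz(s,281,v,.122).round(4))
E
```

```text
190 [0.4615 0.0711 0.122 ]
196 [0.4619 0.0686 0.122 ]
364 [ 0.475  -0.0106  0.122 ]
370 [ 0.4755 -0.014   0.122 ]
```

```bash
python3 - <<'E'
from h import *
s=load('s20.png'); im=cv2.imread('pics/s20.png'); cv2.imwrite('pics/c20b.png',cv2.resize(im[195:270,260:330],None,fx=8,fy=8,interpolation=cv2.INTER_CUBIC))
a=atz(s,260+128/8,195+125/8,.12); b=atz(s,260+443/8,195+222/8,.12)
w=load('w20.png'); u=np.array([np.cos(np.radians(99.5)),np.sin(np.radians(99.5)),0])
for c in (-.0045,.004,.012):
  print(c,[proj(w,[np.array([.473,c,z])+u*.06])[0].round(0).tolist() for z in (.12,.045,.03)])
E
```

```text
-0.0045 [[278.0, 228.0], [279.0, 191.0], [279.0, 186.0]]
0.004 [[282.0, 208.0], [281.0, 177.0], [281.0, 174.0]]
0.012 [[285.0, 189.0], [283.0, 165.0], [283.0, 162.0]]
```

View pics/c20b.png

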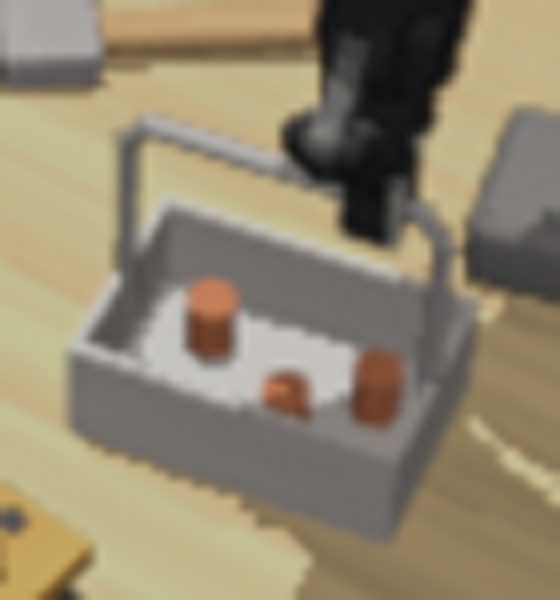

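The caddy has not moved. What I took for the bar's end was the upright's foot, so the grip is about 33 mm off-centre. I'll re-grip 8 mm closer in.

Emit:
{"fn": "drive_tool", "kwargs": {"motion": [0,0,0,0,0,0,20,0,0,0,0,0,0,20,-8,0,-1,0,0,0,20,-8,0,-1,0,0,0,20,-8,0,-1,0,0,0,5,-8,0,-1,0,0,0,2,-8,0,-1,0,0,0,2,-8,0,-1,0,0,0,2], "force": 90}}

```text
t: 27.9
tcp_pos: [0.4693, 0.0204, 0.109]
tool_rot: [0.647, 0.762, 0.001, 0.0]
force: [-1.5, -2.2, 3.8]
finger_gap: 0.049
```

Emit:
{"fn": "drive_tool", "kwargs": {"motion": [0,0,-20,0,0,0,2,0,0,-60,0,0,0,2,0,0,-120,0,0,0,2,0,0,-180,0,0,0,2,0,0,-210,0,0,0,2,0,0,-210,0,0,0,2]}}

```text
t: 28.65
tcp_pos: [0.4703, 0.0204, 0.3207]
tool_rot: [0.647, 0.762, 0.003, 0.003]
force: [0.0, 0.8, -3.2]
finger_gap: 0.054
```

```bash
python3 - <<'E'
from h import *
a=st()
s=snap('scene','s21.png')
im=cv2.imread('pics/s21.png'); cv2.imwrite('pics/c21.png',cv2.resize(im[60:260,180:390],None,fx=3.3,fy=3,interpolation=cv2.INTER_CUBIC))
im=cv2.imread('pics/t18.png'); cv2.imwrite('pics/c21h.png',cv2.resize(im[170:250,380:460],None,fx=8,fy=7,interpolation=cv2.INTER_CUBIC))
im=cv2.imread('pics/s21.png'); cv2.imwrite('pics/c21s.png',cv2.resize(im[115:235,120:220],None,fx=6,fy=5,interpolation=cv2.INTER_CUBIC))
E
```

```text
t 28.65 tcp [0.4703 0.0204 0.3207] q [0.6472 0.7623 0.0029 0.0026] F [ 0.   0.8 -3.2] gap 0.054 j [-0.2   0.21  1.69  0.    1.24 -0.36]
```

View pics/c21.png

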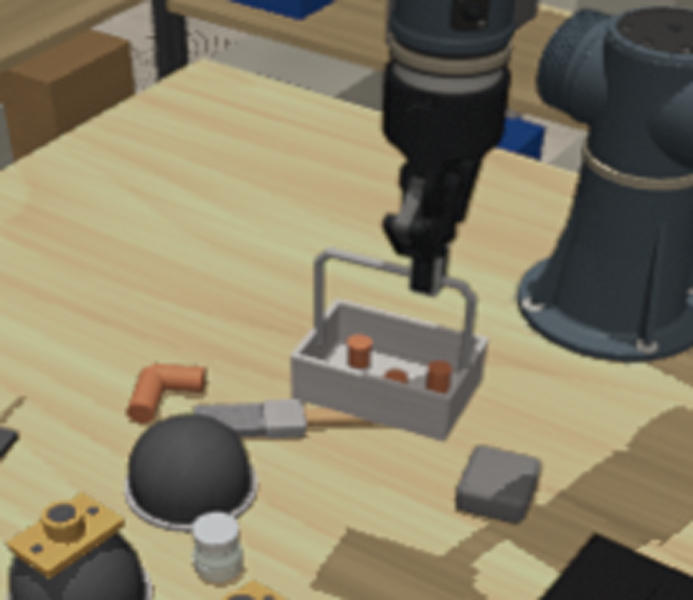

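View pics/c21h.png

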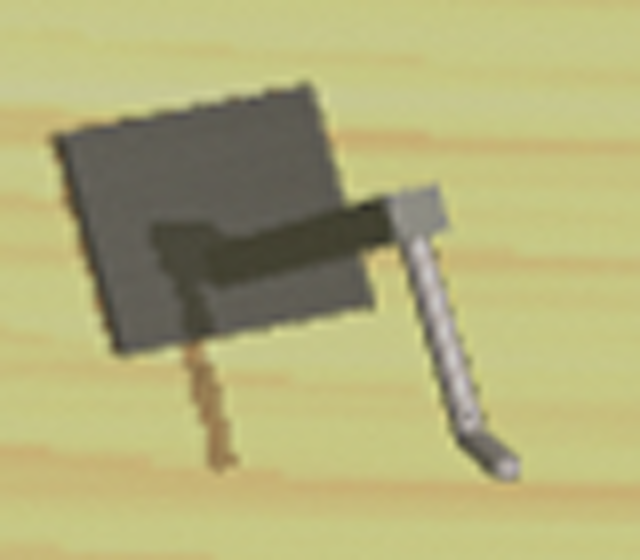

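View pics/c21s.png

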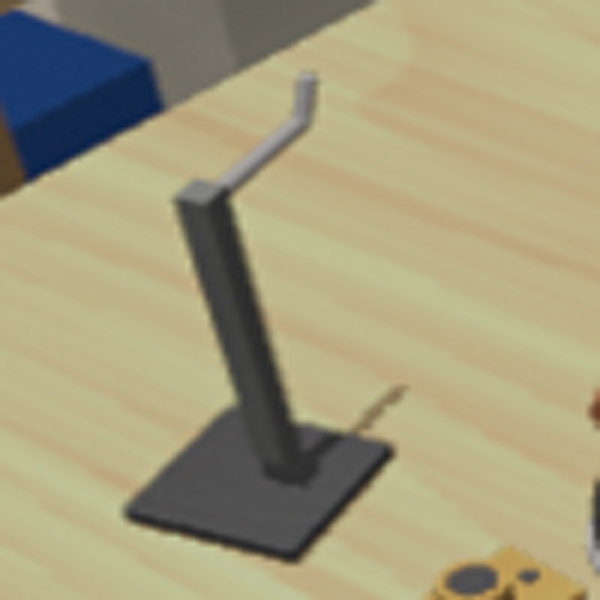

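```bash
python3 - <<'E'
from h import *
def q(s,pts,x0,y0,kx,ky,z): return np.array([atz(s,(p[0]+.5)/kx-.5+x0,(p[1]+.5)/ky-.5+y0,z) for p in pts])
t=load('t18.png'); s=load('s21.png')
for nm,im,a in (('top',t,(380,170,8,7)),('scene',s,(120,115,6,5))):
    P=(418,210) if nm=='top' else (202,193); T=(508,466) if nm=='top' else (309,78)
    B=(468,430) if nm=='top' else (303,122)
    p=q(im,[P],*a,.21)[0]; tt=q(im,[T],*a,.222)[0]; b=q(im,[B],*a,.203)[0]
    d=tt-p; print(nm,p.round(4),tt.round(4),b.round(4),np.hypot(*d[:2]),np.degrees(np.arctan2(d[1],d[0])))
f=q(t,[(58,138),(308,88),(375,303),(120,352)],380,170,8,7,.006); print(f.round(3),f.mean(0))
f=q(s,[(128,515),(295,560),(393,452),(232,408)],120,115,6,5,.006); print(f.round(3),f.mean(0))
E
```

```text
top [ 0.5644 -0.409   0.21  ] [ 0.4696 -0.4324  0.222 ] [ 0.4834 -0.4269  0.203 ] 0.09763889364322625 -166.12282454655917
scene [ 0.5672 -0.4047  0.21  ] [ 0.471  -0.4302  0.222 ] [ 0.4863 -0.4235  0.203 ] 0.0994867478377248 -165.14612485873226
[[ 0.617 -0.345  0.006]
 [ 0.641 -0.441  0.006]
 [ 0.548 -0.466  0.006]
 [ 0.524 -0.369  0.006]] [ 0.58272503 -0.40508581  0.006     ]
[[ 0.644 -0.437  0.006]
 [ 0.623 -0.341  0.006]
 [ 0.529 -0.365  0.006]
 [ 0.547 -0.463  0.006]] [ 0.58575164 -0.40160478  0.006     ]
```

The caddy lifted level. Both views agree on the hook: post at about (0.566, −0.407), arm heading 194°. I'll carry the caddy to the tip side, at height.

```bash
python3 - <<'E'
from h import *
rel((.3854,-.4273,.32),np.radians(14.3)); rel((.40,-.2,.33),np.radians(12))
E
```

```text
[-428.4 -154.9   -2.5] [ 0.2 -0.1 -5. ]
[-206.5 -103.6  -12. ] [ 0.2 -0.1 -2.7]
```

Emit:
{"fn": "drive_tool", "kwargs": {"motion": [-25,-13,-8,0.2,0,-2,2,-70,-35,-12,0.2,0,-2,2,-115,-58,-12,0.2,0,-3,2,-160,-80,-12,0.2,0,-3,2,-206,-104,-12,0.2,0,-3,2,-255,-115,-10,0.2,0,-4,2,-305,-126,-8,0.2,0,-5,2,-345,-135,-5,0.2,0,-5,2]}}

```text
t: 29.7
tcp_pos: [0.3904, -0.3426, 0.3192]
tool_rot: [0.614, 0.789, 0.001, -0.003]
force: [0.3, 0.6, -2.4]
finger_gap: 0.052
```

```bash
python3 - <<'E'
from h import *
st();rel((.3854,-.4273,.32),np.radians(14.3))
E
```

```text
t 29.7 tcp [ 0.3904 -0.3426  0.3192] q [ 0.6139  0.7894  0.0012 -0.0034] F [ 0.3  0.6 -2.4] gap 0.052 j [-0.94  0.29  1.57  0.    1.29 -1.19]
[-80.8 -25.7  -1.3] [-0.1 -0.4 -0. ]
```

Emit:
{"fn": "drive_tool", "kwargs": {"motion": [-30,-10,0,0,-0.4,0,2,-65,-20,0,0,-0.4,0,2,-81,-26,0,0,-0.4,0,2,-81,-26,20,0,-0.4,0,2,-81,-26,50,0,-0.4,0,2,-81,-26,76,0,-0.4,0,2,-81,-26,86,0,-0.4,0,2,-81,-26,86,0,-0.4,0,2]}}

```text
t: 30.7
tcp_pos: [0.3846, -0.426, 0.2315]
tool_rot: [0.614, 0.79, -0.0, -0.002]
force: [1.1, -0.0, -2.4]
finger_gap: 0.051
```

```bash
python3 - <<'E'
from h import *
st();rel((.3854,-.4273,.233),np.radians(14.3));rel((.4978,-.3986,.233),np.radians(14.3))
s=snap('scene','s22.png'); snap('wrist','w22.png')
im=cv2.imread('pics/s22.png'); cv2.imwrite('pics/c22.png',cv2.resize(im[60:240,110:290],None,fx=4,fy=3.3,interpolation=cv2.INTER_CUBIC))
im=cv2.imread('pics/t18.png')
E
```

```text
t 30.7 tcp [ 0.3846 -0.426   0.2315] q [ 6.137e-01  7.895e-01 -2.000e-04 -2.100e-03] F [ 1.1 -0.  -2.4] gap 0.051 j [-1.03  0.46  1.56 -0.    1.13 -1.28]
[-1.5  0.5 -1.5] [-0.2 -0.2 -0. ]
[ -1.4 116.5  -1.8] [-0.2 -0.2 -0. ]
```

View pics/c22.png

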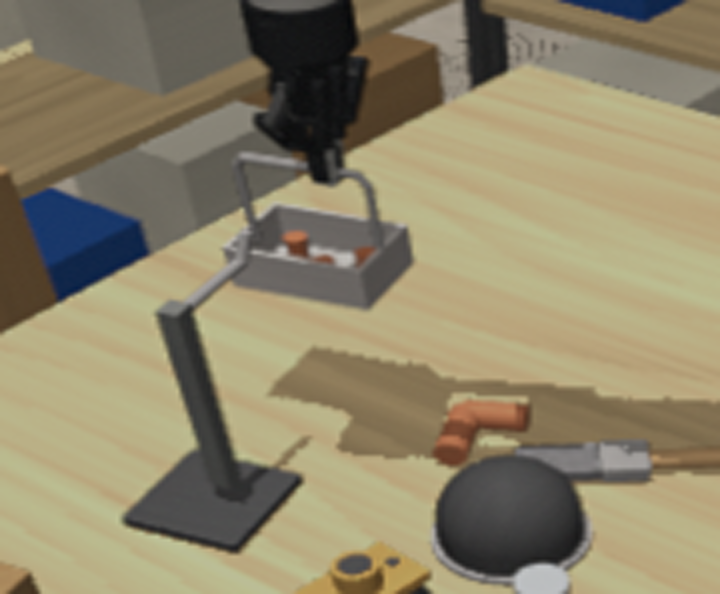

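View pics/w22.png

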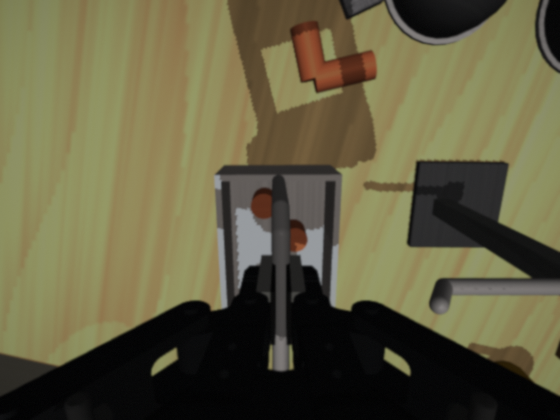

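```bash
python3 - <<'E'
from h import *
s=load('w22.png'); a=manip.sense(); r=R.from_quat(a['tool_rot'])
for p,z in (((441,302),.22),((545,288),.202),((470,288),.2)):
    P=atz(s,*p,z); print(P.round(4), 'tool mm',(r.inv().apply(P-a['tcp_pos'])*1000).round(1))
E
```

```text
[ 0.4734 -0.4279  0.22  ] tool mm [-22.3  85.3  13.2]
[ 0.5424 -0.4123  0.202 ] tool mm [-24.1 156.   31.1]
[ 0.5002 -0.4238  0.2   ] tool mm [-24.9 112.3  33.2]
```

The wrist view puts the hook arm 24 mm to the side of the TCP, in line with the bar's middle, and the tip 85 mm ahead. Threading the handle over it.

Emit:
{"fn": "drive_tool", "kwargs": {"motion": [-1,15,-4,0,0,0,2,-1,35,-4,0,0,0,2,-1,55,-4,0,0,0,2,-1,75,-4,0,0,0,2,-1,95,-4,0,0,0,2,-1,110,-4,0,0,0,2,-1,116,-4,0,0,0,2,-1,116,-4,0,0,0,2]}}

```text
t: 31.8
tcp_pos: [0.498, -0.3995, 0.2369]
tool_rot: [0.614, 0.79, -0.001, -0.0]
force: [-0.5, -0.2, -3.1]
finger_gap: 0.052
```

```bash
python3 - <<'E'
from h import *
st();rel((.4978,-.3986,.2),np.radians(14.3))
s=snap('scene','s23.png'); snap('wrist','w23.png')
im=cv2.imread('pics/s23.png'); cv2.imwrite('pics/c23.png',cv2.resize(im[60:240,80:260],None,fx=4,fy=3.3,interpolation=cv2.INTER_CUBIC))
E
```

```text
t 31.8 tcp [ 0.498  -0.3995  0.2369] q [ 6.136e-01  7.897e-01 -1.200e-03 -3.000e-04] F [-0.5 -0.2 -3.1] gap 0.052 j [-0.85  0.54  1.39 -0.    1.21 -1.1 ]
[ 1.   0.1 36.9] [-0.1  0.1  0. ]
```

View pics/c23.png

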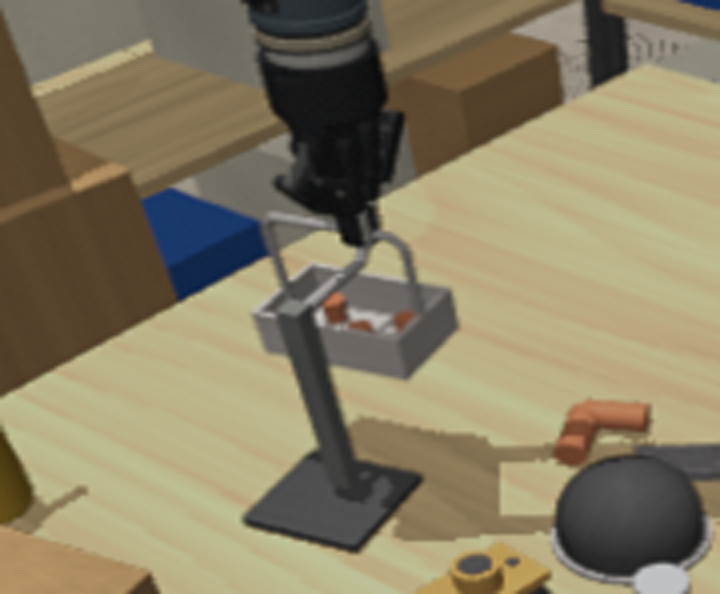

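View pics/w23.png

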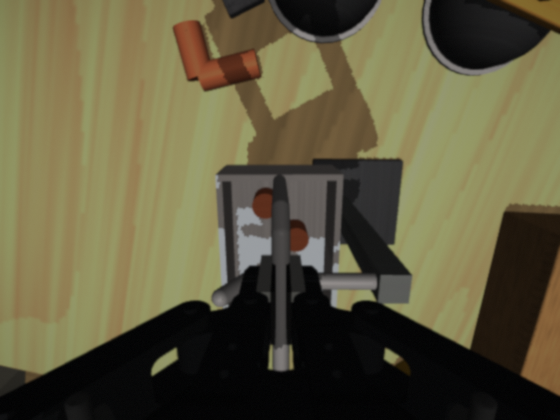

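The wrist view shows the handle over the arm, with the tip at (220,297) on one side and the post on the other. Lowering.

Emit:
{"fn": "drive_tool", "kwargs": {"motion": [0,0,10,0,0,0,2,0,0,20,0,0,0,2,0,0,28,0,0,0,2,0,0,33,0,0,0,2,0,0,33,0,0,0,2]}}

```text
t: 32.52
tcp_pos: [0.4971, -0.3996, 0.2034]
tool_rot: [0.614, 0.789, -0.001, -0.001]
force: [0.9, -0.2, -2.3]
finger_gap: 0.047
```

Emit:
{"fn": "drive_tool", "kwargs": {"motion": [0,0,2,0,0,0,2,0,0,4,0,0,0,2]}}

```text
t: 32.78
tcp_pos: [0.4972, -0.3998, 0.1995]
tool_rot: [0.614, 0.789, -0.001, -0.001]
force: [-0.6, -0.3, -3.4]
finger_gap: 0.049
```

Emit:
{"fn": "drive_tool", "kwargs": {"motion": [0,0,1,0,0,0,2,0,0,2,0,0,0,2]}}

```text
t: 33.02
tcp_pos: [0.4973, -0.3998, 0.1977]
tool_rot: [0.614, 0.789, -0.001, -0.001]
force: [0.2, -0.4, 0.3]
finger_gap: 0.052
```

Emit:
{"fn": "drive_tool", "kwargs": {"motion": [0,0,1,0,0,0,2,0,0,1,0,0,0,2]}}

```text
t: 33.28
tcp_pos: [0.4974, -0.3998, 0.1974]
tool_rot: [0.614, 0.789, -0.001, -0.0]
force: [-1.6, 0.8, 1.8]
finger_gap: 0.048
```

```bash
python3 - <<'E'
from h import *
st()
s=snap('scene','s24.png'); snap('wrist','w24.png')
im=cv2.imread('pics/s24.png'); cv2.imwrite('pics/c24.png',cv2.resize(im[90:240,110:240],None,fx=5.5,fy=4,interpolation=cv2.INTER_CUBIC))
E
```

```text
t 33.27 tcp [ 0.4974 -0.3998  0.1974] q [ 6.139e-01  7.894e-01 -1.300e-03 -3.000e-04] F [-1.6  0.8  1.8] gap 0.048 j [-0.85  0.58  1.43 -0.    1.13 -1.1 ]
```

View pics/c24.png

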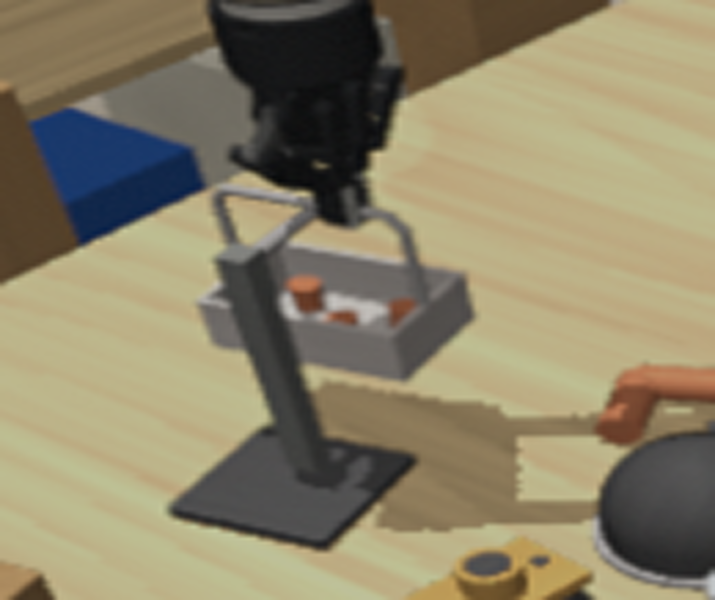

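The weight has come off at exactly the expected height of 0.209 m. Opening gently.

Emit:
{"fn": "drive_tool", "kwargs": {"motion": [0,0,0,0,0,0,8,0,0,0,0,0,0,12,0,0,0,0,0,0,18,0,0,0,0,0,0,24,0,0,0,0,0,0,24]}}

```text
t: 34.0
tcp_pos: [0.4974, -0.3999, 0.1972]
tool_rot: [0.614, 0.789, -0.001, -0.0]
force: [-0.2, -0.4, -0.3]
finger_gap: 0.282
```

Emit:
{"fn": "drive_tool", "kwargs": {"motion": [0,0,-10,0,0,0,24,0,0,-25,0,0,0,24,0,0,-50,0,0,0,24,0,0,-90,0,0,0,24,0,0,-130,0,0,0,24,30,-40,-150,0,0,0,24,70,-80,-150,0,0,0,24,120,-100,-150,0,0,0,24]}}

```text
t: 35.0
tcp_pos: [0.3697, -0.3079, 0.349]
tool_rot: [0.615, 0.789, -0.002, 0.001]
force: [0.3, 0.0, 0.4]
finger_gap: 0.282
```

```bash
python3 - <<'E'
from h import *
st()
s=snap('scene','s25.png'); snap('top','t25.png')
im=cv2.imread('pics/s25.png'); cv2.imwrite('pics/c25.png',cv2.resize(im[90:320,110:310],None,fx=3.8,fy=2.6,interpolation=cv2.INTER_CUBIC))
im=cv2.imread('pics/t25.png'); cv2.imwrite('pics/c25t.png',cv2.resize(im[140:290,240:460],None,fx=3.6,fy=3.6,interpolation=cv2.INTER_CUBIC))
E
```

```text
t 35.0 tcp [ 0.3697 -0.3079  0.349 ] q [ 0.6147  0.7888 -0.0019  0.0012] F [0.3 0.  0.4] gap 0.282 j [-0.93  0.2   1.62 -0.    1.32 -1.17]
```

View pics/s25.png

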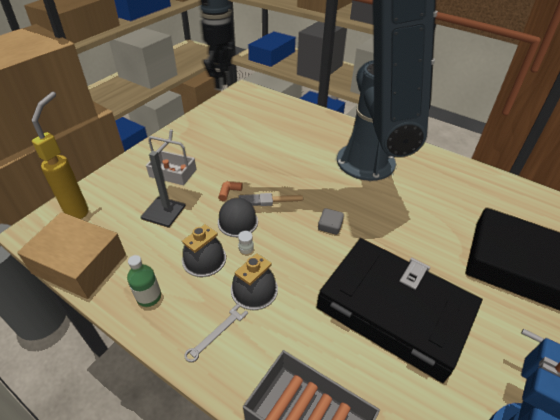

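View pics/c25.png

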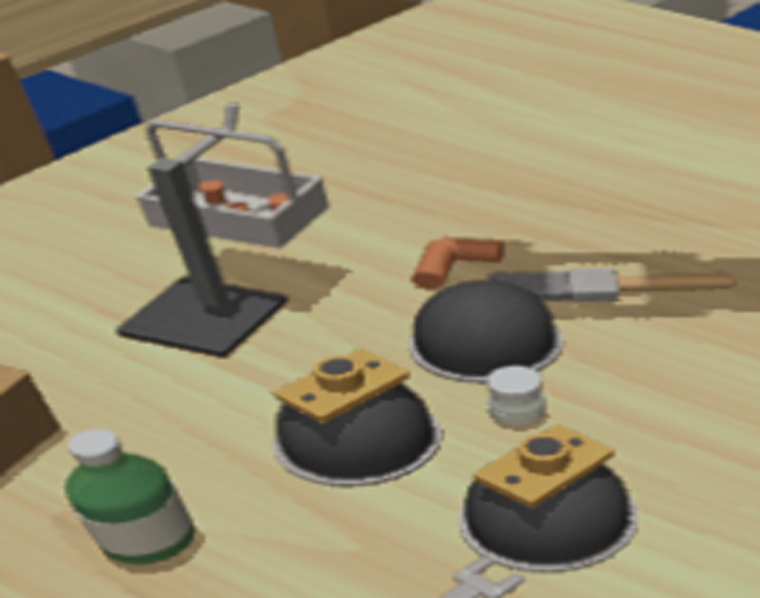

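View pics/c25t.png

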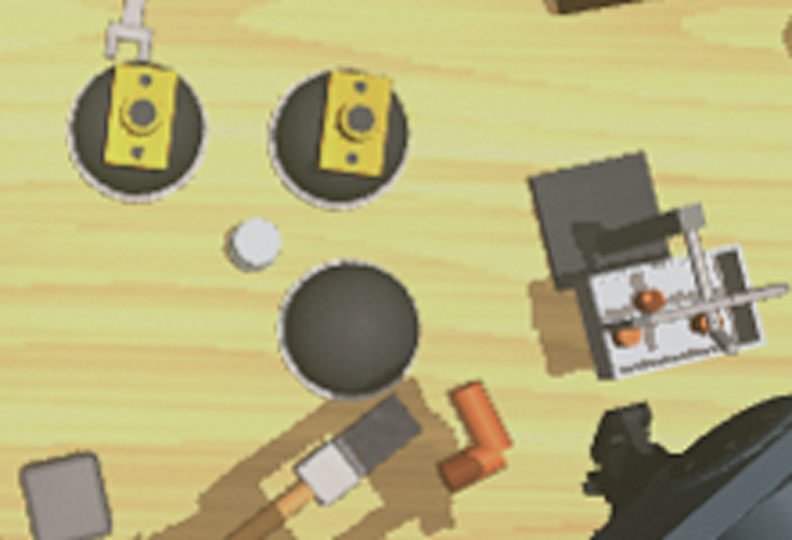

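```bash
python3 - <<'E'
from h import *
t=load('t25.png'); s=load('s25.png')
p=lambda x,y:((x+.5)/3.6-.5+240,(y+.5)/3.6-.5+140)
for q in [(143,113),(359,119)]: print('hub',atz(t,*p(*q),.112))
# caddy model, level
c=np.array([.566,-.407,0])+.062*np.array([-.969,-.247,0]); u=np.array([np.cos(np.radians(104.3)),np.sin(np.radians(104.3)),0])
for roll in (-.2,-.1,0,.1,.2):
    up=np.array([0,0,1])*np.cos(roll)+u*np.sin(roll); uu=u*np.cos(roll)-np.array([0,0,1])*np.sin(roll); b=c+[0,0,.209]
    pts=[b+uu*.05,b-uu*.05,b+uu*.06-up*.12,b-uu*.06-up*.12]
    print(roll,proj(s,pts).round(0).tolist())
im=cv2.imread('pics/s25.png'); cv2.imwrite('pics/c26.png',cv2.resize(im[120:200,130:210],None,fx=8,fy=7,interpolation=cv2.INTER_CUBIC))
im=cv2.imread('pics/s25.png'); cv2.imwrite('pics/c27.png',cv2.resize(im[215:305,170:290],None,fx=6.5,fy=6.5,interpolation=cv2.INTER_CUBIC))
st()
E
```

```text
hub [ 0.64750273 -0.01380803  0.112     ]
hub [ 0.64671621 -0.18307452  0.112     ]
-0.2 [[180.0, 141.0], [151.0, 140.0], [196.0, 176.0], [163.0, 174.0]]
-0.1 [[180.0, 143.0], [150.0, 139.0], [193.0, 177.0], [159.0, 172.0]]
0 [[181.0, 144.0], [150.0, 137.0], [190.0, 178.0], [155.0, 169.0]]
0.1 [[181.0, 146.0], [150.0, 136.0], [186.0, 178.0], [152.0, 167.0]]
0.2 [[181.0, 147.0], [150.0, 134.0], [183.0, 179.0], [148.0, 164.0]]
t 35.1 tcp [ 0.3673 -0.3024  0.3479] q [ 6.138e-01  7.895e-01 -5.000e-04 -2.700e-03] F [ 1.3  0.3 -0.3] gap 0.278 j [-0.92  0.19  1.63 -0.    1.33 -1.17]
```

View pics/c26.png

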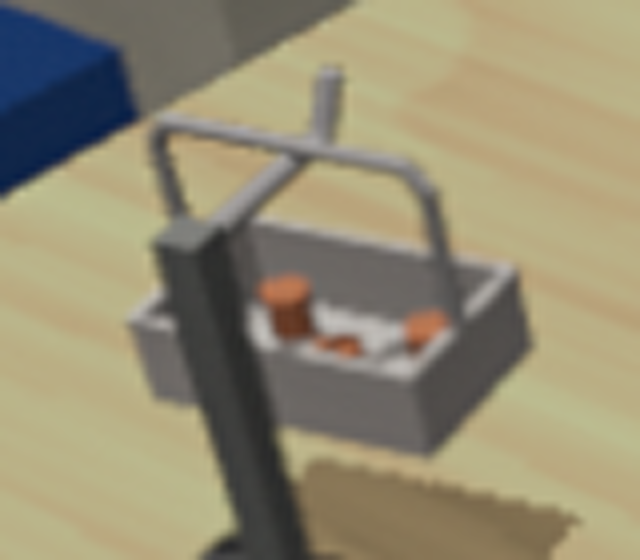

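View pics/c27.png

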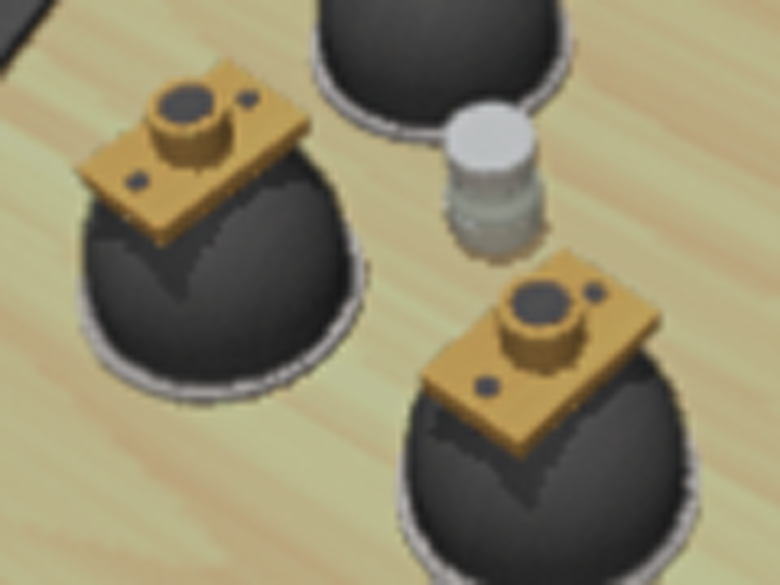

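Emit:
{"fn": "drive_tool", "kwargs": {"motion": [0,0,-10,0,0,0,24,0,0,-10,0,0,0,24,0,0,-10,0,0,0,24,0,0,-10,0,0,0,24,0,0,-10,0,0,0,24,0,0,-10,0,0,0,24,0,0,-10,0,0,0,24,0,0,-10,0,0,0,24]}}

```text
t: 36.1
tcp_pos: [0.3673, -0.3024, 0.3578]
tool_rot: [0.614, 0.789, -0.0, -0.003]
force: [-0.2, 0.2, 0.5]
finger_gap: 0.279
```

```bash
python3 - <<'E'
from h import *
s=snap('scene','s28.png'); a=cv2.imread('pics/s28.png').astype(int); b=cv2.imread('pics/s25.png').astype(int)
d=np.abs(a-b).max(2)>40
for n,(x0,x1,y0,y1) in dict(caddy=(130,210,120,200),fl=(170,290,215,305),case=(310,490,235,380)).items(): print(n,d[y0:y1,x0:x1].sum())
cv2.imwrite('pics/c28.png',cv2.resize(s['color'][100:320,120:500,::-1],None,fx=2,fy=2))
E
```

```text
caddy 0
fl 0
case 23
```

View pics/c28.png

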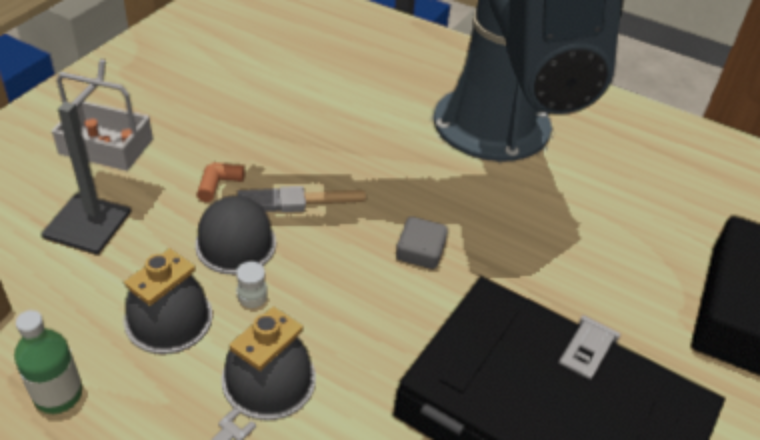

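Nothing moved between the last two views: the flanges are level on their domes, the hasp is flat on the shut lid and the caddy is hanging. Handing in.

```bash
python3 -c "
from station import manip; print(manip.sign_off())"
```

```text
the job is handed in; nothing more can be done
None
```

The job is handed in at about 36 s, with every part of the task done; no verdict was reported. Only two flanges were in the case.

- **Flanges:** each is balanced hub up on its own dome, about 1–3 mm off the dome's top in the top view. They look level; I did not measure the tilt.
- **Lid and hasp:** the lid is shut. The hasp lies flat, pressed home with about 20 N, and the catch shows through its slot.
- **Caddy:** it hangs by its handle on the hook arm, level in the scene view.
- **Flux jar and elbow:** I never touched them, and they look unmoved.
- **Last check:** the caddy and flanges were unchanged between two pictures about 1 s apart. At the case, 23 pixels changed, which I took for the arm's shadow but did not check. The arm was clear of everything.

Three things went wrong or disagreed along the way:
- **Dome positions:** the cameras differed by about 5 mm, so I used a value between them.
- **Lid:** it did not fall on the first push and needed a second.
- **Caddy grip:** I misread the handle's end in the wrist view, so I re-gripped it once before lifting.

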